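Unstack the gas detectors into their charging cradles

TASK

The calibration run is over: take the stack of gas detectors apart and set each detector, display up, flat in the charging cradle of its own size, lying down between the lips, and the round calibration cap upright in the round dish. Set things down rather than dropping them, and do not knock the little amber bottle over or push it out of its place.

Things in the scene. Friction and masses are not known exactly. Their poses are not given: they have to be found in the camera images.
- cap: Calibration cap: round aluminium puck, 38 mm diameter, 24 mm high, upper edge bevelled (straight sides up to 20 mm), with a brass spigot 8 to 11 mm thick rising 12 mm from the middle of its top; about 50 g. Top of the stack at the start, standing on the small detector. Origin: centre of its underside; z up.
- detector_small: Small portable gas detector: yellow box with black bumper edges and end bands, a display and a round sensor grille on its upper face, 72 long (its x) x 46 wide (its y) x 26 high, about 130 g. Second from the top, lying flat on the medium detector, roughly centred and a little askew. Origin: centre of its underside; z up; the display lies towards +x. Rigid; grip it across its width.
- detector_medium: Medium portable gas detector: yellow box with black bumper edges and end bands, a display and a round sensor grille on its upper face, 98 long (its x) x 54 wide (its y) x 30 high, about 220 g. Third from the top, lying flat on the large detector, a little askew. Origin: centre of its underside; z up; the display lies towards +x. Rigid; grip it across its width.
- detector_large: Large portable gas detector: yellow box with black bumper edges and end bands, a display and a round sensor grille on its upper face, 124 long (its x) x 62 wide (its y) x 34 high, about 320 g. Bottom of the stack, lying flat on the bench. Origin: centre of its underside; z up; the display lies towards +x. Rigid; grip it across its width.
- dish: Dish for the cap: round white dish fixed to the bench, 64 mm outer and 56 mm inner diameter, floor 4 mm thick, rim 9 mm above the bench (5 mm above its floor). Origin: centre of its underside, on the bench; the cap stands on the floor, 4 mm above the origin.
- cradle_small: Small cradle, for the small detector; fixed: aluminium plate 98 x 72 mm, 6 mm thick, with grey lips 8 mm above it (14 above the bench) along both short ends and 16 mm round each corner; long sides open in the middle. Between the lips 88 (x) x 62 (y) mm: 8 mm room on each side. Origin: centre of its underside, on the bench; the detector lies on the plate, 6 mm higher, either end first.
- cradle_medium: Medium cradle, for the medium detector; fixed: aluminium plate 124 x 80 mm, 6 mm thick, with grey lips 8 mm above it (14 above the bench) along both short ends and 16 mm round each corner; long sides open in the middle. Between the lips 114 (x) x 70 (y) mm: 8 mm room on each side. Origin: centre of its underside, on the bench; the detector lies on the plate, 6 mm higher, either end first.
- cradle_large: Large cradle, for the large detector; fixed: aluminium plate 150 x 88 mm, 6 mm thick, with grey lips 8 mm above it (14 above the bench) along both short ends and 16 mm round each corner; long sides open in the middle. Between the lips 140 (x) x 78 (y) mm: 8 mm room on each side. Origin: centre of its underside, on the bench; the detector lies on the plate, 6 mm higher, either end first.
- vial: Little amber glass bottle with a white cap, 28 mm diameter, 55 mm high, loose, standing among the cradles; not to be knocked. Origin: centre of its underside.
Mind the look-alikes: they are no part of the job. Leave any blue or green look-alike of the cradle_medium alone.

How it is judged:
By the outcome, as a careful person would: the job done as asked, in the order asked, and still so for the second after the job is handed in, with the robot touching nothing.
It also fails if it takes over 128 s, if anything falls off the work surface, if the arm or the gripper's body presses on something with over 40 N, if the wrist force passes 120 N, or if a joint passes its speed limit or range.

ROBOT

A 6-joint arm with a two-finger parallel gripper is mounted at the origin on the work surface. World frame = base frame: x ahead of the robot, y to its left, z up, the work surface at z = 0. Lengths are in m, angles in rad, forces in N, time in s.
With the tool pointing down it reaches from about 0.375 to 0.975 m from the base axis. Payload 3.8 kg.
Tool frame: the origin (TCP) lies midway between the tips of the shut fingers; the grasp point (between the pads) lies 19 mm behind it; x points along the fingers, z is the direction in which the jaws open and shut, and the axes are right-handed (so a half turn about x gives the same grasp; the last joint's range is limited). The gripper opens to 85 mm and grips with 20 to 120 N. Pads are 22 mm wide; open, the fingers measure 114 mm over their backs; the gripper's body (76 mm by 85 mm) begins 54 mm behind the grasp point. The pads swing forward as they close: fully open they stand 13 mm farther back than shut.
Start: joints at [1.132, 0.264, 1.604, -0, 1.274, -0.037], TCP at [0.264, 0.621, 0.203] pointing down, gripper open.
Joint ranges: [-2.63, 2.63], [-0.94, 2.18], [0.31, 2.57], [-1.31, 4.45], [0, 2.66], [-2.55, 2.55]. Speed limits (rad/s): [2.57, 2.57, 3.14, 3.14, 3.14, 3.14].

INTERFACE

Orientations are given as a rotation vector (axis times angle).
In Python, from workcell import * gives the robot as it stands. The module is installed in compiled form; this text tells all that it offers.
- The arm moves only by the tool carry_out, never from a script. Its arguments are lists of equal length, an entry for each row: "offset": the shift along the tool's x, y, z in cm, a list of three; "delta_rot": the turn, a rotation vector about the tool's x, y, z in degrees, a list of three. A call has exactly 5 rows; each row shifts and turns the commanded pose from where the row before left it, along the tool's axes as they then stand; what a row does not reach is not made up. A row lasts 1/12 s, in which the tool goes at most 41.7 mm and 7.16 degrees, less where a joint would pass 70% of its speed; a pose out of reach is approached as far as the arm can. A call is refused whole if a number of a shift passes 4.17 or a number of a turn 7.16, either way. A call with a gripper value outside its range is refused whole. "fingers" is the opening, from -1 (shut) to 1 (fully open), set as the call begins (left out, the last holds). The fingers move at their own pace and stop on an object; "newtons" is the grip in N (left out, the last holds). Time passes only in rows, so rows that do not move let the fingers close, or fill a call up. It gives the time, the measured TCP pose, the force and the opening at its end, in the units of the state.
- read_state(): the state, without advancing time (a new reading comes with each control period).
- read_camera(name): name is "side" or "top"; returns (picture, depth): 384x512x3 uint8, red, green, blue; 384x512 float32, m along the optical axis (not along the pixel's ray), 0 where there is no reading.
- get_calibration(name): a dict with "fx", "fy", "cx", "cy" (pixels), "R" (3x3) and "t" (3): a world point X has camera coordinates R X + t. Camera axes: x right, y down, z forward; pixel columns grow to the right and rows downward; lengths in m; the calibration is good to about 2 mm. A picture is of the moment at which its call begins. get_calibration takes no time and is no camera call.
- finish_job(): hands the job in, once; it reports no verdict.
The state is a dict: "time": time; "q": joint angles; "joint_vel": joint speeds; "joint_torque": joint torques, N m; "tool_pos": TCP position; "tcp_rot": TCP orientation; "wrist_force": force on the tool from outside, world axes, zero at the start; "torque": the same for the moment, N m; "width": opening from 0.0 (shut) to 1.0 (fully open).
Only numpy, scipy, OpenCV 4.12 (cv2) and the standard library are available. Lean on these libraries where they do the work, as an engineer would, in place of code of your own. Each camera call takes 0.05 s, during which the arm holds its last target. There are 200 camera calls.

## Working session

There is one attempt and no reset: what is moved stays moved. The work goes in short steps, Python scripts to look and compute and a tool call to move; the robot and the scene stay as the last step left them, time stands still between calls to the robot, and variables do not carry over. Pictures are saved under pics/ and viewed, about 12 in all and at most 16, crops included, and the job is handed in when it is done.

Besides the shell and the picture viewer there is one more tool, called after ">>>" by a JSON object that holds its "method" and its "body". carry_out: Moves the arm, as the interface text tells. Its arguments: {"type":"object","properties":{"offset":{"type":"array"},"delta_rot":{"type":"array"},"fingers":{"type":"number"},"newtons":{"type":"number"}},"required":["offset","delta_rot"]}

```bash
mkdir -p pics; python3 - <<'E'
from workcell import *
import cv2,numpy as np
s=read_state();print({k:np.round(v,3).tolist() for k,v in s.items()})
for n in("side","top"):
    p,d=read_camera(n);cv2.imwrite(f"pics/{n}0.png",p[:,:,::-1]);np.save(f"{n}d0.npy",d);np.save(f"{n}p0.npy",p)
    c=get_calibration(n);print(n,{k:np.round(v,3).tolist() for k,v in c.items()},"pos",np.round(-np.array(c["R"]).T@c["t"],3))
E
```

```text
{'time': 0.0, 'q': [1.132, 0.265, 1.605, 0.0, 1.274, -0.037], 'joint_vel': [0.001, 0.0, 0.001, 0.001, 0.001, -0.0], 'joint_torque': [0.0, -51.509, -36.733, 0.0, 0.013, 0.0], 'tool_pos': [0.264, 0.621, 0.201], 'tcp_rot': [-0.91, 1.375, 0.908], 'wrist_force': [0.234, 0.302, -0.272], 'torque': [0.032, 0.023, 0.014], 'width': 1.003}
side {'fx': 489.489, 'fy': 489.489, 'cx': 250.267, 'cy': 196.339, 'R': [[0.998, -0.064, 0.012], [-0.028, -0.589, -0.808], [0.059, 0.806, -0.59]], 't': [-0.559, 0.096, 1.203]} pos [ 0.49  -0.948  0.794]
top {'fx': 479.259, 'fy': 479.259, 'cx': 253.673, 'cy': 191.477, 'R': [[0.01, -1.0, 0.009], [-0.991, -0.011, -0.135], [0.135, -0.007, -0.991]], 't': [-0.007, 0.536, 1.393]} pos [0.344 0.009 1.453]
```

View pics/top0.png

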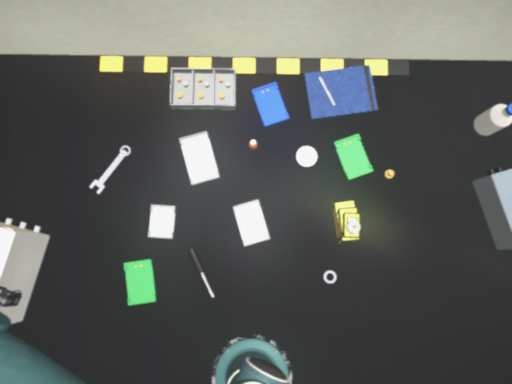

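View pics/side0.png

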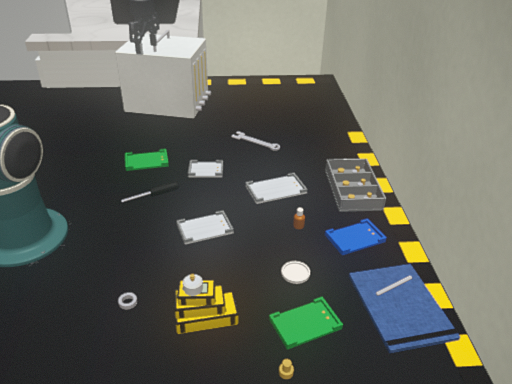

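The top view shows the stack at about (348,222), the dish at (307,156) and the vial at (253,144). The silver cradles are at (200,158) for large, (251,223) for medium and (162,222) for small. The blue and green plates are decoys. The side view agrees.

```bash
cat > h.py <<'E'
from workcell import *
import cv2,numpy as np
def proj(n,X):
    c=get_calibration(n);p=np.array(c["R"])@np.array(X).T+np.array(c["t"])[:,None]
    return np.c_[c["fx"]*p[0]/p[2]+c["cx"],c["fy"]*p[1]/p[2]+c["cy"]]
def cast(n,uv,z):
    c=get_calibration(n);R=np.array(c["R"]);o=-R.T@np.array(c["t"])
    uv=np.atleast_2d(uv).astype(float)
    d=np.c_[(uv[:,0]-c["cx"])/c["fx"],(uv[:,1]-c["cy"])/c["fy"],np.ones(len(uv))]@R
    return o+d*((z-o[2])/d[:,2])[:,None]
def rect(pts):
    """min-area rect of world points: centre, (long,short), yaw of long side in deg"""
    r=cv2.minAreaRect((pts[:,:2]*1000).astype(np.float32));b=cv2.boxPoints(r)
    e=[b[1]-b[0],b[2]-b[1]];l=[np.linalg.norm(x) for x in e];i=int(np.argmax(l))
    return np.round(np.array(r[0]),1),np.round([max(l),min(l)],1),round(float(np.degrees(np.arctan2(e[i][1],e[i][0])))%180,1)
def crop(p,u,v,w,h,f,name):
    a=p[v-h:v+h,u-w:u+w,::-1];cv2.imwrite(name,cv2.resize(a,None,fx=f,fy=f,interpolation=cv2.INTER_CUBIC))
E
python3 - <<'E'
from h import *
for n in("top","side"):
    p=np.load(f"{n}p0.npy");hs=cv2.cvtColor(p,cv2.COLOR_RGB2HSV)
    m=((hs[...,1]<60)&(hs[...,2]>90)).astype(np.uint8)
    k,L,st,ce=cv2.connectedComponentsWithStats(m)
    for i in range(1,k):
        if 150<st[i,4]<4000:
            cs,_=cv2.findContours((L==i).astype(np.uint8),0,2);q=max(cs,key=len)[:,0]
            if not(100<ce[i][0]<400 and 100<ce[i][1]<300): continue
            print(n,np.round(ce[i]),st[i,4],rect(cast(n,q,0.009)))
    br=((hs[...,0]<14)&(hs[...,1]>100)&(hs[...,2]>60)).astype(np.uint8)
    k,L,st,ce=cv2.connectedComponentsWithStats(br)
    for i in range(1,k):
        if st[i,4]>12:print(n,"amber",np.round(ce[i],1),st[i,4],np.round(cast(n,ce[i],0.025),3))
    y=((hs[...,0]>20)&(hs[...,0]<35)&(hs[...,1]>120)&(hs[...,2]>80))
    d=np.load(f"{n}d0.npy")
    c=get_calibration(n);R=np.array(c["R"]);t=np.array(c["t"])
    u0,v0=(348,222) if n=="top" else (205,305)
    # world from depth round the stack: levels
    V,U=np.mgrid[v0-45:v0+45,u0-45:u0+45];Z=d[v0-45:v0+45,u0-45:u0+45]
    P=(np.stack([(U-c["cx"])/c["fx"]*Z,(V-c["cy"])/c["fy"]*Z,Z],-1)-t)@R
    P=P[(Z>0)]
    for nm,z in(("L",.034),("M",.064),("S",.090),("C",.114),("sp",.126)):
        s=abs(P[:,2]-z)<.004
        print(n,nm,s.sum(),rect(P[s]) if s.sum()>4 else "")
p=np.load("topp0.npy");crop(p,348,222,32,32,9,"pics/ct.png")
p=np.load("sidep0.npy");crop(p,207,305,42,36,9,"pics/cs.png")
E
```

```text
top [199. 158.] 1641 (array([643.8, 166.5]), array([160.3,  98.9], dtype=float32), 16.4)
top [110. 169.] 529 (array([606.4, 432.9]), array([174.2,  44.6], dtype=float32), 142.8)
top [306. 156.] 435 (array([ 652.3, -163.2]), array([71., 69.], dtype=float32), 90.7)
top [251. 222.] 1304 (array([447.1,   5.4]), array([132.8,  89.7], dtype=float32), 16.8)
top [162. 221.] 935 (array([447.3, 274.3]), array([105.1,  82.3], dtype=float32), 177.3)
top [359. 224.] 374 (array([ 446.5, -318.6]), array([74.8, 73.3], dtype=float32), 143.1)
top amber [253.1 145.9] 31 [[0.678 0.001 0.025]]
top L 173 (array([ 452.3, -278.2]), array([123.7,  62.9], dtype=float32), 7.3)
top M 165 (array([ 441.3, -277.5]), array([97.9, 53.6], dtype=float32), 4.7)
top S 220 (array([ 437.4, -279.8]), array([71.6, 46.6], dtype=float32), 179.3)
top C 93 (array([ 431.8, -280.6]), array([33.8, 33.7], dtype=float32), 0.9)
top sp 9 (array([ 430. , -280.9]), array([8.6, 5.6], dtype=float32), 13.7)
side [256. 140.] 288 (array([604.8, 428.1]), array([174.3,  48.3], dtype=float32), 143.6)
side [355. 185.] 2000 (array([871.2, 178.5])
[... 331 characters left out ...]
] 562 (array([ 651.5, -166.3]), array([73.3, 65.4], dtype=float32), 83.4)
side [194. 285.] 391 (array([ 427. , -193.5]), array([63.3, 51.9], dtype=float32), 92.7)
side [393. 285.] 175 (array([ 861., -219.]), array([105.1,  10.1], dtype=float32), 27.2)
side amber [298.7 222.3] 113 [[ 0.68  -0.013  0.025]]
side L 539 (array([ 451.3, -281.9]), array([124.3,  64.2], dtype=float32), 9.3)
side M 419 (array([ 440.8, -282. ]), array([98.3, 57.4], dtype=float32), 5.0)
side S 439 (array([ 436.1, -283.9]), array([72.5, 49.6], dtype=float32), 179.4)
side C 185 (array([ 429.9, -286.5]), array([36.5, 33.4], dtype=float32), 176.7)
side sp 21 (array([ 430.6, -283.6]), array([9.6, 8.4], dtype=float32), 80.0)
```

View pics/ct.png

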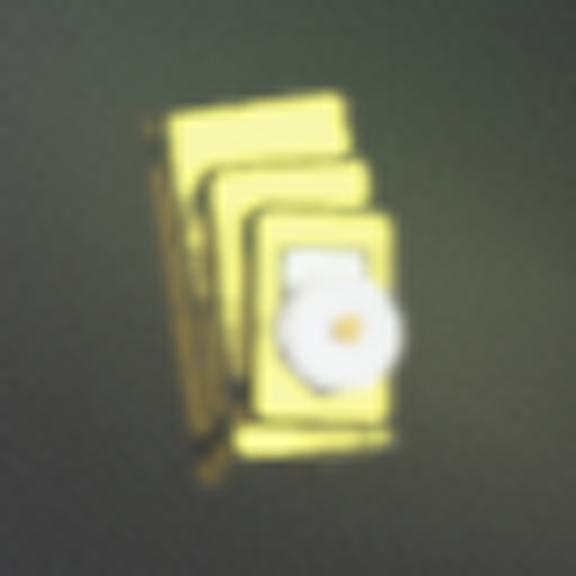

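View pics/cs.png

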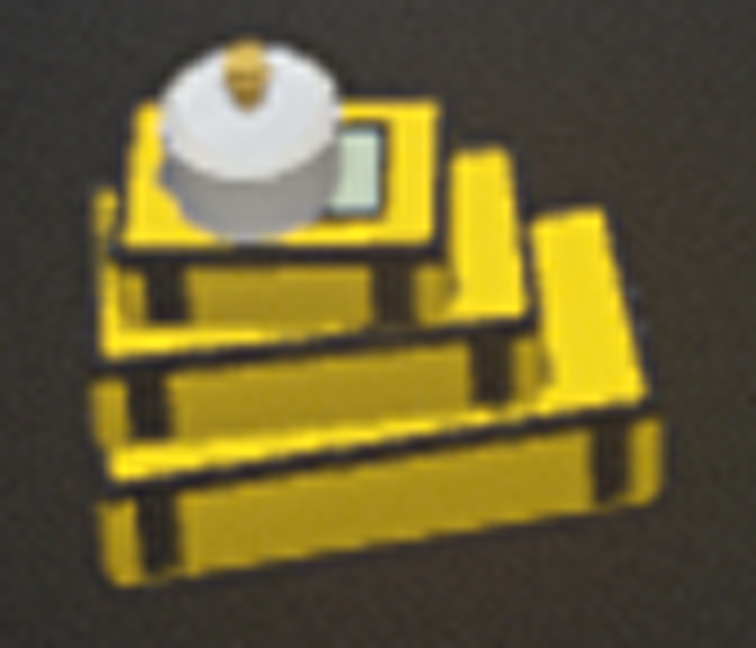

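Both crops show the same stack: cap on the −x end of the small detector, display towards +x, and each box a little askew. Depth gives sizes that match the given ones. Next I'll refine the targets by depth and work out the first move.

```bash
cat >> h.py <<'E'
def cloud(n,d,uv,r):
    c=get_calibration(n);u,v=uv
    V,U=np.mgrid[v-r:v+r,u-r:u+r];Z=d[v-r:v+r,u-r:u+r]
    P=(np.stack([(U-c["cx"])/c["fx"]*Z,(V-c["cy"])/c["fy"]*Z,Z],-1)-np.array(c["t"]))@np.array(c["R"])
    return P[Z>0]
from scipy.spatial.transform import Rotation as Ro
def go(x,y,z,yaw=None):
    """shift (cm, tool axes now) to world target, and turn about tool x (deg) to bring jaw axis to world yaw (mod 180)"""
    s=read_state();R=Ro.from_rotvec(s["tcp_rot"]).as_matrix()
    o=R.T@(np.array([x,y,z])-s["tool_pos"])*100
    a=np.degrees(np.arctan2(R[1,2],R[0,2]));print("pos",np.round(s["tool_pos"],4),"jaw yaw",round(a,1),"xaxis",np.round(R[:,0],3),"F",np.round(s["wrist_force"],1),"w",round(s["width"],3),"t",round(s["time"],1))
    out=np.round(o,2)
    if yaw is not None:
        t=-((yaw-a+90)%180-90);print("turn about x",round(t,1));R=R@Ro.from_rotvec([np.radians(t),0,0]).as_matrix()
        print("after turn shift",np.round(R.T@(np.array([x,y,z])-s["tool_pos"])*100,2))
    print("shift",out,"per 5",np.round(o/5,2))
E
python3 - <<'E'
from h import *
T={"dish":[(.652,-.165,.009),.045],"large":[(.643,.165,.01),.1],"medium":[(.446,.004,.01),.082],"small":[(.446,.272,.01),.07],"vial":[(.68,-.005,.03),.03]}
for n in("top","side"):
    d=np.load(f"{n}d0.npy")
    for k,(X,r) in T.items():
        uv=np.round(proj(n,[X])[0]).astype(int);P=cloud(n,d,uv,40)
        P=P[np.hypot(P[:,0]-X[0],P[:,1]-X[1])<r]
        for lo,hi in([(.0035,.03)] if k!="vial" else [(.02,.07),(.05,.06)]):
            s=(P[:,2]>lo)&(P[:,2]<hi)
            if s.sum()>3:print(n,k,lo,s.sum(),rect(P[s]),"zmax",np.round(P[s][:,2].max(),4))
go(.431,-.283,.2,90)
E
```

```text
top dish 0.0035 211 (array([ 656.7, -166.8]), array([85. , 75.2], dtype=float32), 50.2) zmax 0.0159
top large 0.0035 1100 (array([640.8, 165.9]), array([194.8, 187.5], dtype=float32), 133.2) zmax 0.0225
top medium 0.0035 806 (array([445.5,   4.6]), array([157.5, 150.5], dtype=float32), 60.9) zmax 0.0223
top small 0.0035 619 (array([443.9, 277.6]), array([130.8, 123. ], dtype=float32), 178.3) zmax 0.0204
top vial 0.02 68 (array([682.3,   4.4]), array([26. , 23.4], dtype=float32), 79.2) zmax 0.0609
top vial 0.05 18 (array([683.4,   2. ]), array([13.6, 12.2], dtype=float32), 131.1) zmax 0.057
side dish 0.0035 328 (array([ 652. , -162.8]), array([73.2, 61.2], dtype=float32), 82.5) zmax 0.0126
side large 0.0035 949 (array([636. , 172.1]), array([174.3, 159.3], dtype=float32), 41.3) zmax 0.0179
side medium 0.0035 1024 (array([445. ,   6.8]), array([128.5,  94.9], dtype=float32), 14.3) zmax 0.0181
side small 0.0035 446 (array([444.3, 274.6]), array([122.3,  85.5], dtype=float32), 178.5) zmax 0.0175
side vial 0.02 134 (array([681.6,  -2.8]), array([26.3, 21.6], dtype=float32), 164.2) zmax 0.0562
side vial 0.05 25 (array([ 6.815e+02, -5.000e-01]), array([17.2, 12.4], dtype=float32), 81.6) zmax 0.0562
pos [0.2637 0.6206 0.2015] jaw yaw 67.0 xaxis [-0.001 -0.002 -1.   ] F [-0.5 -0.6 -0.4] w 0.999 t 0.1
turn about x -23.0
after turn shift [  0.3  -16.73 -90.36]
shift [  0.3  -50.74 -76.62] per 5 [  0.06 -10.15 -15.32]
```

>>> {"method": "carry_out", "body": {"offset": [[0, 0, 0], [0, 0, 0], [0, 0, 0], [0, 0, 0], [0, -4, 0]], "delta_rot": [[-5.75, 0, 0], [-5.75, 0, 0], [-5.75, 0, 0], [-5.75, 0, 0], [0, 0, 0]]}}

```text
time: 0.52
tool_pos: [0.2979, 0.6216, 0.2021]
tcp_rot: [-1.214, 1.209, 1.219]
wrist_force: [-0.3, 0.4, 0.1]
width: 1.003
```

>>> {"method": "carry_out", "body": {"offset": [[0, -0.5, -3.6], [0, -0.5, -3.6], [0, -0.5, -3.6], [0, -0.5, -3.6], [0, -0.5, -3.6]], "delta_rot": [[0, 0, 0], [0, 0, 0], [0, 0, 0], [0, 0, 0], [0, 0, 0]]}}

```text
time: 0.93
tool_pos: [0.3287, 0.4393, 0.2017]
tcp_rot: [-1.21, 1.211, 1.209]
wrist_force: [0.6, 0.7, 0.5]
width: 0.999
```

>>> {"method": "carry_out", "body": {"offset": [[0, -0.5, -3.6], [0, -0.5, -3.6], [0, -0.5, -3.6], [0, -0.5, -3.6], [0, -0.5, -3.6]], "delta_rot": [[0, 0, 0], [0, 0, 0], [0, 0, 0], [0, 0, 0], [0, 0, 0]]}}

```text
time: 1.35
tool_pos: [0.3533, 0.2594, 0.2022]
tcp_rot: [-1.209, 1.21, 1.209]
wrist_force: [0.6, -0.7, 0.0]
width: 0.995
```

>>> {"method": "carry_out", "body": {"offset": [[0, -0.5, -3.6], [0, -0.5, -3.6], [0, -0.5, -3.6], [0, -0.5, -3.6], [0, -0.5, -3.6]], "delta_rot": [[0, 0, 0], [0, 0, 0], [0, 0, 0], [0, 0, 0], [0, 0, 0]]}}

```text
time: 1.77
tool_pos: [0.3782, 0.0795, 0.2025]
tcp_rot: [-1.209, 1.209, 1.209]
wrist_force: [0.6, -0.6, 0.5]
width: 1.003
```

>>> {"method": "carry_out", "body": {"offset": [[0, -0.5, -3.6], [0, -0.5, -3.6], [0, -0.5, -3.6], [0, -0.5, -3.6], [0, -0.5, -3.6]], "delta_rot": [[0, 0, 0], [0, 0, 0], [0, 0, 0], [0, 0, 0], [0, 0, 0]]}}

```text
time: 2.18
tool_pos: [0.4032, -0.1006, 0.2025]
tcp_rot: [-1.209, 1.209, 1.209]
wrist_force: [0.7, 0.1, -0.1]
width: 1.0
```

```bash
python3 -c "
from h import *
go(.431,-.283,.2,90)"
```

```text
pos [ 0.4032 -0.1006  0.2025] jaw yaw 90.0 xaxis [ 0.  0. -1.] F [ 0.7  0.1 -0.1] w 1.0 t 2.2
turn about x -0.0
after turn shift [  0.25  -2.78 -18.24]
shift [  0.25  -2.79 -18.24] per 5 [ 0.05 -0.56 -3.65]
```

>>> {"method": "carry_out", "body": {"offset": [[0.05, -0.56, -3.65], [0.05, -0.56, -3.65], [0.05, -0.56, -3.65], [0.05, -0.56, -3.65], [0.05, -0.56, -3.65]], "delta_rot": [[0, 0, 0], [0, 0, 0], [0, 0, 0], [0, 0, 0], [0, 0, 0]]}}

```text
time: 2.6
tool_pos: [0.4311, -0.2831, 0.1997]
tcp_rot: [-1.208, 1.21, 1.209]
wrist_force: [0.9, -0.0, 0.0]
width: 1.004
```

>>> {"method": "carry_out", "body": {"offset": [[2.5, 0, 0], [2.5, 0, 0], [2.5, 0, 0], [2, 0, 0], [0.8, 0, 0]], "delta_rot": [[0, 0, 0], [0, 0, 0], [0, 0, 0], [0, 0, 0], [0, 0, 0]]}}

```text
time: 3.02
tool_pos: [0.4289, -0.2796, 0.0932]
tcp_rot: [-1.203, 1.211, 1.214]
wrist_force: [-0.5, -0.2, -0.0]
width: 0.997
```

```bash
python3 -c "
from h import *
go(.431,-.283,.097,90)
p,d=read_camera('side');crop(p,207,295,50,45,7,'pics/c1.png')"
```

```text
pos [ 0.4289 -0.2796  0.0932] jaw yaw 90.0 xaxis [-0.005  0.004 -1.   ] F [-0.5 -0.2 -0. ] w 0.997 t 3.0
turn about x -0.0
after turn shift [-0.38 -0.2  -0.33]
shift [-0.38 -0.2  -0.33] per 5 [-0.08 -0.04 -0.07]
```

View pics/c1.png

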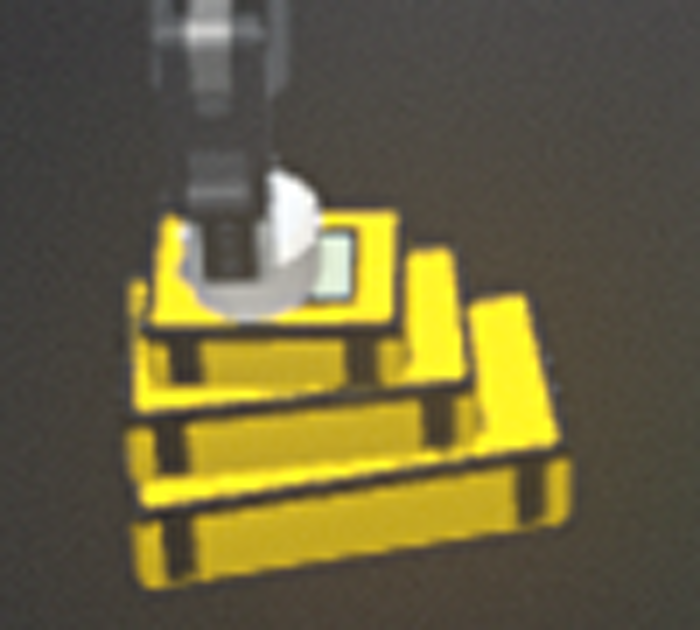

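The near finger at crop (232,230) covers the cap, whose centre is near (250,240). The arm was still settling. I'll let it settle and check the lateral offset by projection.

>>> {"method": "carry_out", "body": {"offset": [[0, 0, 0], [0, 0, 0], [0, 0, 0], [0, 0, 0], [0, 0, 0]], "delta_rot": [[0, 0, 0], [0, 0, 0], [0, 0, 0], [0, 0, 0], [0, 0, 0]]}}

```text
time: 3.48
tool_pos: [0.4326, -0.2819, 0.0986]
tcp_rot: [-1.211, 1.209, 1.207]
wrist_force: [-0.1, -0.0, -0.2]
width: 1.001
```

```bash
python3 -c "
from h import *
go(.431,-.283,.097,90)
s=read_state()['tool_pos']
q=proj('side',[[s[0],s[1]-.05,.11],[.431,-.283,.114],[.431,-.302,.1]]);print((q-[157,250])*7)"
```

```text
pos [ 0.4326 -0.2819  0.0986] jaw yaw 90.0 xaxis [ 0.002 -0.002 -1.   ] F [-0.1 -0.  -0.2] w 1.001 t 3.5
turn about x -0.0
after turn shift [ 0.16  0.16 -0.11]
shift [ 0.16  0.16 -0.11] per 5 [ 0.03  0.03 -0.02]
[[252.1362862  353.69880442]
 [251.01177344 207.39357857]
 [251.82251698 295.1052006 ]]
```

```bash
python3 -c "
from h import *
p,d=read_camera('side');crop(p,207,285,50,45,7,'pics/c2.png')
P=cloud('side',d,(200,280),50)
P=P[(P[:,2]>.094)&(P[:,2]<.17)]
for z in np.arange(.09,.17,.008):
  s=P[(P[:,2]>z)&(P[:,2]<z+.008)]
  if len(s)>3: print(round(z,3),len(s),np.round(s.min(0),3),np.round(s.max(0),3),np.round(np.median(s,0),3))
p,d=read_camera('top');crop(p,352,222,32,32,9,'pics/c3.png')
go(.431,-.283,.097,90)
a=cv2.resize(cv2.imread('pics/c2.png'),None,fx=.55,fy=.55);b=cv2.resize(cv2.imread('pics/c3.png'),(a.shape[0],a.shape[0]))
cv2.imwrite('pics/c23.png',np.hstack([a,b]))
"
```

```text
0.09 30 [ 0.413 -0.304  0.094] [ 0.448 -0.29   0.098] [ 0.43  -0.3    0.097]
0.098 52 [ 0.412 -0.303  0.098] [ 0.448 -0.286  0.106] [ 0.431 -0.299  0.102]
0.106 54 [ 0.412 -0.303  0.106] [ 0.448 -0.273  0.114] [ 0.441 -0.291  0.111]
0.114 15 [ 0.441 -0.295  0.114] [ 0.445 -0.277  0.117] [ 0.443 -0.288  0.115]
0.138 13 [ 0.422 -0.334  0.139] [ 0.442 -0.331  0.144] [ 0.433 -0.333  0.142]
0.146 29 [ 0.422 -0.341  0.147] [ 0.442 -0.331  0.154] [ 0.432 -0.337  0.151]
0.154 37 [ 0.421 -0.341  0.154] [ 0.443 -0.33   0.162] [ 0.434 -0.339  0.157]
0.162 33 [ 0.422 -0.342  0.162] [ 0.443 -0.332  0.17 ] [ 0.434 -0.339  0.166]
pos [ 0.4321 -0.2816  0.0981] jaw yaw 90.0 xaxis [ 0.001 -0.001 -1.   ] F [-0.2 -0.1 -1.2] w 1.003 t 3.6
turn about x -0.0
after turn shift [ 0.11  0.11 -0.14]
shift [ 0.11  0.11 -0.14] per 5 [ 0.02  0.02 -0.03]
```

View pics/c23.png

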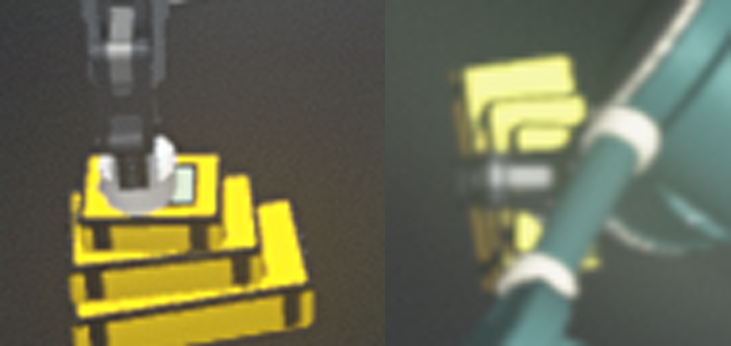

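The near finger's tip shows at side px (191,289), which puts it at about z=0.138. The TCP reads 0.098, so the tip is 28 mm higher than expected. I'll lower by a step that is safe either way and measure again.

>>> {"method": "carry_out", "body": {"offset": [[0.4, 0.02, -0.02], [0.4, 0.02, -0.03], [0.3, 0.02, -0.02], [0.2, 0, 0], [0.1, 0, 0]], "delta_rot": [[0, 0, 0], [0, 0, 0], [0, 0, 0], [0, 0, 0], [0, 0, 0]]}}

```text
time: 4.0
tool_pos: [0.4305, -0.2817, 0.0823]
tcp_rot: [-1.208, 1.21, 1.21]
wrist_force: [-0.2, 0.6, -0.4]
width: 0.996
```

```bash
cat >> h.py <<'E'
def tips(y0,u=None):
    s=read_state();x,y,z=s["tool_pos"];p,d=read_camera("side")
    uv=np.round(proj("side",[[x,y-.05,z+.04]])[0]).astype(int)
    P=cloud("side",d,uv,40);P=P[(P[:,1]<y0)&(P[:,2]>.02)&(abs(P[:,0]-x)<.02)]
    P=P[np.argsort(P[:,2])];print("tcp",np.round(s["tool_pos"],4),"lowest finger pts",np.round(P[:40:6],4).tolist());return p,d
E
python3 -c "
from h import *
p,d=tips(-.318)
go(.431,-.283,.097,90)"
```

```text
tcp [ 0.4305 -0.2817  0.0823] lowest finger pts [[0.4134, -0.3185, 0.0202], [0.4143, -0.3182, 0.0347], [0.4407, -0.3323, 0.1273], [0.4338, -0.337, 0.1303], [0.4251, -0.3386, 0.1324], [0.4393, -0.3332, 0.1336], [0.4196, -0.3313, 0.1352]]
pos [ 0.4306 -0.2817  0.0824] jaw yaw 90.0 xaxis [-0.001  0.001 -1.   ] F [ 0.3 -0.1 -0.8] w 0.998 t 4.0
turn about x -0.0
after turn shift [-1.46 -0.04 -0.13]
shift [-1.46 -0.04 -0.13] per 5 [-0.29 -0.01 -0.03]
```

>>> {"method": "carry_out", "body": {"offset": [[0, 0, -0.13], [0, 0, 0], [0, 0, 0], [0, 0, 0], [0, 0, 0]], "delta_rot": [[0, 0, 0], [0, 0, 0], [0, 0, 0], [0, 0, 0], [0, 0, 0]], "fingers": 0.2, "newtons": 30}}

```text
time: 4.47
tool_pos: [0.4311, -0.2834, 0.0833]
tcp_rot: [-1.209, 1.209, 1.209]
wrist_force: [-0.5, 0.1, -0.6]
width: 0.6
```

```bash
python3 -c "
from h import *
p,d=tips(-.305)
go(.431,-.283,.097,90)
crop(p,207,285,50,45,7,'pics/c4.png')"
```

```text
tcp [ 0.4311 -0.2834  0.0833] lowest finger pts [[0.4366, -0.3122, 0.02], [0.4445, -0.3108, 0.0207], [0.4251, -0.3174, 0.0211], [0.4407, -0.3144, 0.0224], [0.4116, -0.3186, 0.0234], [0.4388, -0.3106, 0.0239], [0.4174, -0.315, 0.0247]]
pos [ 0.4311 -0.2834  0.0833] jaw yaw 90.0 xaxis [ 0. -0. -1.] F [ 1.   0.  -0.1] w 0.604 t 4.5
turn about x -0.0
after turn shift [-1.37  0.01  0.04]
shift [-1.37  0.01  0.04] per 5 [-0.27  0.    0.01]
```

View pics/c4.png

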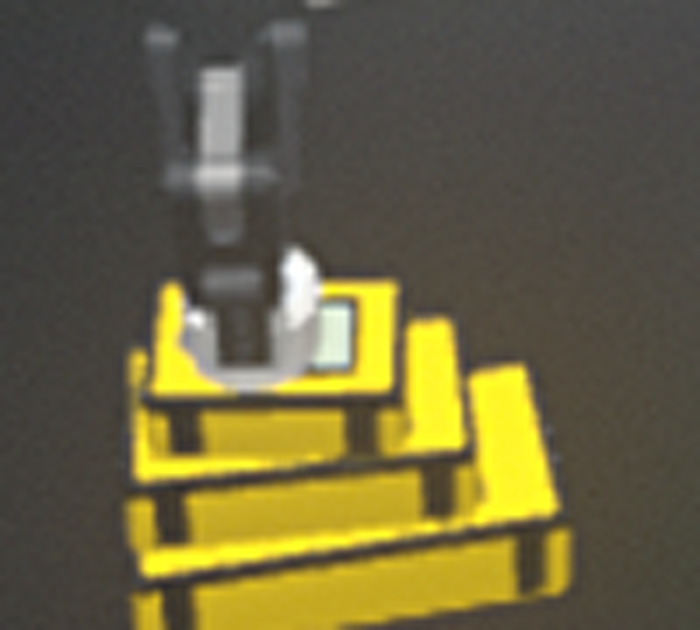

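```bash
python3 -c "
from h import *
for z in(.09,.1,.11,.12,.13): print(z,np.round(cast('side',[191.9,292.9],z),4),np.round(cast('side',[191.3,288.8],z),4))
p,d=read_camera('side')
P=cloud('side',d,(192,285),12);P=P[(P[:,2]>.09)&(P[:,1]<-.304)];P=P[np.argsort(P[:,2])];print(len(P),np.round(P[::8],3).tolist())
"
```

```text
0.09 [[ 0.4282 -0.2945  0.09  ]] [[ 0.4267 -0.2838  0.09  ]]
0.1 [[ 0.429  -0.3038  0.1   ]] [[ 0.4276 -0.2933  0.1   ]]
0.11 [[ 0.4299 -0.3131  0.11  ]] [[ 0.4285 -0.3027  0.11  ]]
0.12 [[ 0.4308 -0.3223  0.12  ]] [[ 0.4294 -0.3121  0.12  ]]
0.13 [[ 0.4317 -0.3316  0.13  ]] [[ 0.4303 -0.3216  0.13  ]]
284 [[0.444, -0.304, 0.091], [0.44, -0.319, 0.121], [0.442, -0.311, 0.123], [0.426, -0.323, 0.124], [0.439, -0.317, 0.127], [0.43, -0.32, 0.128], [0.435, -0.324, 0.129], [0.421, -0.318, 0.132], [0.434, -0.323, 0.134], [0.436, -0.323, 0.136], [0.423, -0.319, 0.138], [0.438, -0.324, 0.139], [0.436, -0.323, 0.142], [0.432, -0.322, 0.143], [0.425, -0.341, 0.163], [0.426, -0.341, 0.166], [0.424, -0.342, 0.167], [0.443, -0.322, 0.168], [0.443, -0.331, 0.169], [0.436, -0.339, 0.17], [0.443, -0.323, 0.171], [0.433, -0.338, 0.171], [0.433, -0.336, 0.172], [0.424, -0.336, 0.173], [0.423, -0.345, 0.175], [0.442, -0.345, 0.179], [0.437, -0.344, 0.183], [0.436, -0.347, 0.186], [0.442, -0.346, 0.187], [0.432, -0.348, 0.19], [0.427, -0.347, 0.191], [0.443, -0.347, 0.192], [0.44, -0.35, 0.194], [0.429, -0.346, 0.195], [0.426, -0.347, 0.196], [0.441, -0.35, 0.198]]
```

Tip height is about TCP+36 mm at 51 mm opening and TCP+42 mm fully open. The real tips therefore sit about 29 mm behind the reported TCP, and I'll use that measured offset. For the cap, TCP z = 0.067 puts the tips at about 0.101.

>>> {"method": "carry_out", "body": {"offset": [[0.5, 0, 0], [0.5, 0, 0], [0.3, 0, 0], [0.2, 0, 0], [0.1, 0, 0]], "delta_rot": [[0, 0, 0], [0, 0, 0], [0, 0, 0], [0, 0, 0], [0, 0, 0]]}}

```text
time: 4.98
tool_pos: [0.4306, -0.283, 0.0664]
tcp_rot: [-1.208, 1.21, 1.21]
wrist_force: [0.4, -0.8, -0.0]
width: 0.604
```

>>> {"method": "carry_out", "body": {"offset": [[0, 0, 0], [0, 0, 0], [0, 0, 0], [0, 0, 0], [0, 0, 0]], "delta_rot": [[0, 0, 0], [0, 0, 0], [0, 0, 0], [0, 0, 0], [0, 0, 0]], "fingers": -0.4}}

```text
time: 5.4
tool_pos: [0.4311, -0.2833, 0.0673]
tcp_rot: [-1.209, 1.209, 1.209]
wrist_force: [0.2, 0.5, -1.3]
width: 0.423
```

```bash
python3 -c "
from h import *
p,d=read_camera('side');crop(p,207,285,50,45,7,'pics/c5.png')
go(.652,-.1645,.15)
P=cloud('side',d,(195,288),12);P=P[(P[:,2]>.09)&(P[:,1]<-.304)];P=P[np.argsort(P[:,2])];print(len(P),np.round(P[:60:8],3).tolist())
"
```

```text
pos [ 0.4311 -0.2833  0.0672] jaw yaw 90.0 xaxis [ 0. -0. -1.] F [ 0.4 -0.3 -0.7] w 0.421 t 5.5
shift [ -8.27 -22.09  11.89] per 5 [-1.65 -4.42  2.38]
306 [[0.438, -0.306, 0.09], [0.451, -0.305, 0.092], [0.439, -0.31, 0.1], [0.424, -0.315, 0.104], [0.441, -0.31, 0.106], [0.43, -0.317, 0.109], [0.441, -0.31, 0.111], [0.428, -0.315, 0.111]]
```

View pics/c5.png

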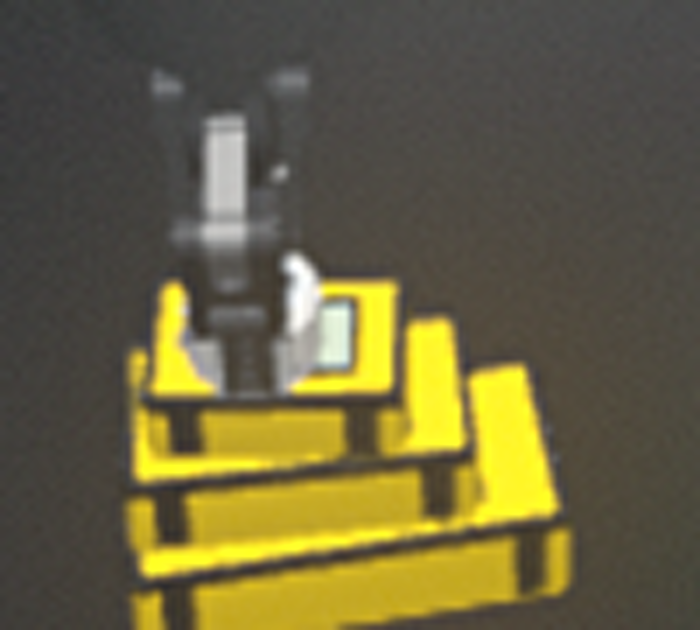

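The fingers hold the cap: width 0.42 is about 36 mm, and the tip is at crop (248,393), z≈0.10. I'll lift it and carry it to the dish.

>>> {"method": "carry_out", "body": {"offset": [[-0.5, 0, 0], [-1.5, 0, 0], [-2.5, 0, 0], [-2.5, 0, 0], [-1.3, 0, 0]], "delta_rot": [[0, 0, 0], [0, 0, 0], [0, 0, 0], [0, 0, 0], [0, 0, 0]]}}

```text
time: 5.87
tool_pos: [0.4324, -0.2843, 0.1536]
tcp_rot: [-1.212, 1.209, 1.205]
wrist_force: [0.7, 0.1, -0.3]
width: 0.422
```

>>> {"method": "carry_out", "body": {"offset": [[0, -1, 0.54], [0, -3, 1.61], [0, -3.5, 1.88], [0, -3.5, 1.88], [0, -3, 1.61]], "delta_rot": [[0, 0, 0], [0, 0, 0], [0, 0, 0], [0, 0, 0], [0, 0, 0]]}}

```text
time: 6.28
tool_pos: [0.5729, -0.2063, 0.1493]
tcp_rot: [-1.208, 1.209, 1.209]
wrist_force: [-0.2, -0.3, -0.4]
width: 0.424
```

>>> {"method": "carry_out", "body": {"offset": [[0, -3, 1.61], [0, -2.5, 1.35], [0, -1.5, 0.81], [0, -0.8, 0.43], [0, -0.3, 0.16]], "delta_rot": [[0, 0, 0], [0, 0, 0], [0, 0, 0], [0, 0, 0], [0, 0, 0]]}}

```text
time: 6.7
tool_pos: [0.6529, -0.163, 0.1488]
tcp_rot: [-1.209, 1.209, 1.212]
wrist_force: [-0.3, -0.2, 0.6]
width: 0.429
```

```bash
python3 -c "
from h import *
go(.652,-.1645,-.0185)
p,d=read_camera('side');crop(p,290,250,60,50,6,'pics/c6.png')"
```

```text
pos [ 0.6529 -0.163   0.1488] jaw yaw 90.1 xaxis [-0.001  0.001 -1.   ] F [-0.3 -0.2  0.6] w 0.429 t 6.7
shift [16.73  0.07 -0.16] per 5 [ 3.35  0.01 -0.03]
```

View pics/c6.png

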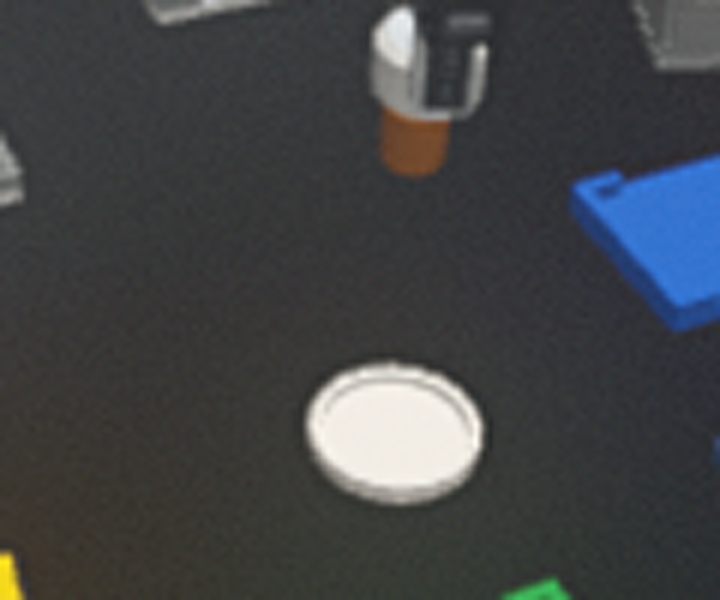

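The cap hangs upright in the jaws, and the dish is clear at crop (395,432). Lowering.

>>> {"method": "carry_out", "body": {"offset": [[2, 0, -0.06], [3.5, 0.03, -0.06], [3.5, 0.03, -0.04], [3, 0, 0], [2, 0, 0]], "delta_rot": [[0, 0, 0], [0, 0, 0], [0, 0, 0], [0, 0, 0], [0, 0, 0]]}}

```text
time: 7.17
tool_pos: [0.6475, -0.1664, 0.0063]
tcp_rot: [-1.204, 1.213, 1.213]
wrist_force: [-0.5, 0.7, -0.7]
width: 0.424
```

>>> {"method": "carry_out", "body": {"offset": [[1, 0, 0], [0.5, 0, 0], [0.4, 0, 0], [0.2, 0, 0], [0.1, 0, 0]], "delta_rot": [[0, 0, 0], [0, 0, 0], [0, 0, 0], [0, 0, 0], [0, 0, 0]]}}

```text
time: 7.58
tool_pos: [0.6527, -0.1668, -0.0102]
tcp_rot: [-1.211, 1.208, 1.206]
wrist_force: [-0.1, 0.3, -0.5]
width: 0.424
```

```bash
python3 -c "
from h import *
go(.652,-.1645,-.0185)
p,d=read_camera('side');crop(p,295,265,40,36,8,'pics/c7.png')"
```

```text
pos [ 0.6527 -0.1668 -0.0102] jaw yaw 90.0 xaxis [ 0.003 -0.001 -1.   ] F [-0.1  0.3 -0.5] w 0.424 t 7.6
shift [0.83 0.07 0.23] per 5 [0.17 0.01 0.05]
```

View pics/c7.png

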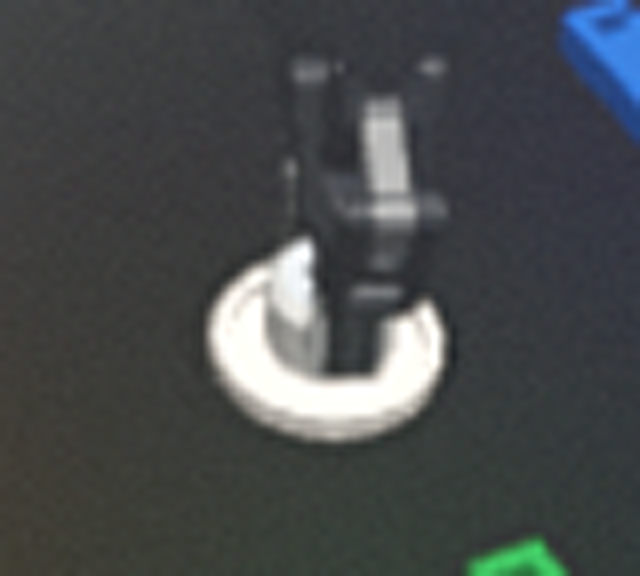

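The cap is over the dish centre with about 8 mm still to go.

>>> {"method": "carry_out", "body": {"offset": [[0.2, 0.02, 0.05], [0.15, 0.02, 0.05], [0.1, 0.02, 0.05], [0.1, 0, 0.05], [0.05, 0, 0]], "delta_rot": [[0, 0, 0], [0, 0, 0], [0, 0, 0], [0, 0, 0], [0, 0, 0]]}}

```text
time: 8.05
tool_pos: [0.6508, -0.164, -0.0179]
tcp_rot: [-1.209, 1.209, 1.209]
wrist_force: [0.6, 0.2, -0.5]
width: 0.426
```

>>> {"method": "carry_out", "body": {"offset": [[0.05, 0, 0], [0.05, 0, 0], [0.05, 0, 0], [0, 0, 0], [0, 0, 0]], "delta_rot": [[0, 0, 0], [0, 0, 0], [0, 0, 0], [0, 0, 0], [0, 0, 0]]}}

```text
time: 8.47
tool_pos: [0.6509, -0.1642, -0.0189]
tcp_rot: [-1.209, 1.209, 1.209]
wrist_force: [-1.0, 0.8, 4.0]
width: 0.429
```

>>> {"method": "carry_out", "body": {"offset": [[0, 0, 0], [0, 0, 0], [0, 0, 0], [0, 0, 0], [0, 0, 0]], "delta_rot": [[0, 0, 0], [0, 0, 0], [0, 0, 0], [0, 0, 0], [0, 0, 0]], "fingers": 0.2}}

```text
time: 8.88
tool_pos: [0.6508, -0.1642, -0.0195]
tcp_rot: [-1.209, 1.209, 1.209]
wrist_force: [-1.0, 0.1, 0.0]
width: 0.596
```

>>> {"method": "carry_out", "body": {"offset": [[-0.5, 0, 0], [-2, 0, 0], [-4, 0, 0], [-3.5, 0, 0], [-2, 0, 0]], "delta_rot": [[0, 0, 0], [0, 0, 0], [0, 0, 0], [0, 0, 0], [0, 0, 0]]}}

```text
time: 9.3
tool_pos: [0.6533, -0.1649, 0.1058]
tcp_rot: [-1.213, 1.206, 1.204]
wrist_force: [0.4, -0.3, 0.3]
width: 0.599
```

>>> {"method": "carry_out", "body": {"offset": [[0, 1, -0.54], [0, 3, -1.65], [0, 3.5, -1.93], [0, 3.5, -1.93], [0, 3, -1.65]], "delta_rot": [[0, 0, 0], [0, 0, 0], [0, 0, 0], [0, 0, 0], [0, 0, 0]], "fingers": 1}}

```text
time: 9.72
tool_pos: [0.5079, -0.2414, 0.0998]
tcp_rot: [-1.208, 1.21, 1.211]
wrist_force: [0.5, -1.5, 0.4]
width: 0.998
```

>>> {"method": "carry_out", "body": {"offset": [[0, 2.8, -1.55], [0, 2.3, -1.28], [0, 1.3, -0.75], [0, 0.7, -0.39], [0, 0.3, -0.16]], "delta_rot": [[0, 0, 0], [0, 0, 0], [0, 0, 0], [0, 0, 0], [0, 0, 0]]}}

```text
time: 10.13
tool_pos: [0.4353, -0.2827, 0.1003]
tcp_rot: [-1.207, 1.21, 1.208]
wrist_force: [0.6, 0.6, 0.3]
width: 1.0
```

```bash
cat >> h.py <<'E'
def stack(levels,uvs=((348,222),(205,305)),xy=(.44,-.281),rad=.09):
    for n,uv in zip(("top","side"),uvs):
        p,d=read_camera(n);P=cloud(n,d,uv,45);P=P[np.hypot(P[:,0]-xy[0],P[:,1]-xy[1])<rad]
        for z in levels:
            s=abs(P[:,2]-z)<.004;print(n,z,s.sum(),rect(P[s]) if s.sum()>4 else "")
    return p
E
python3 -c "
from h import *
p=stack((.034,.064,.09))
go(.437,-.282,.034,89.4)
P,d=read_camera('side')
m=cloud('side',d,tuple(np.round(proj('side',[[.652,-.165,.02]])[0]).astype(int)),18);m=m[m[:,2]>.015];print('cap',np.round(m.min(0),3),np.round(m.max(0),3))
crop(P,250,280,80,50,5,'pics/c8.png')"
```

```text
top 0.034 140 (array([ 453.2, -278.6]), array([121.3,  63.4], dtype=float32), 8.2)
top 0.064 105 (array([ 441.3, -277.3]), array([97.7, 53.9], dtype=float32), 4.5)
top 0.09 67 (array([ 437.7, -279.7]), array([70.8, 46.3], dtype=float32), 179.2)
side 0.034 553 (array([ 451.3, -281.8]), array([123.8,  64.8], dtype=float32), 8.3)
side 0.064 417 (array([ 440.6, -282.9]), array([98.4, 54.8], dtype=float32), 4.1)
side 0.09 589 (array([ 436.2, -282.6]), array([72.1, 48.5], dtype=float32), 178.6)
pos [ 0.4367 -0.2824  0.1005] jaw yaw 89.9 xaxis [ 0.  0. -1.] F [0.5 0.  0.2] w 1.001 t 10.2
turn about x 0.5
after turn shift [ 6.65 -0.03  0.04]
shift [ 6.65 -0.03  0.04] per 5 [ 1.33 -0.01  0.01]
cap [ 0.631 -0.188  0.015] [ 0.668 -0.153  0.042]
```

View pics/c8.png

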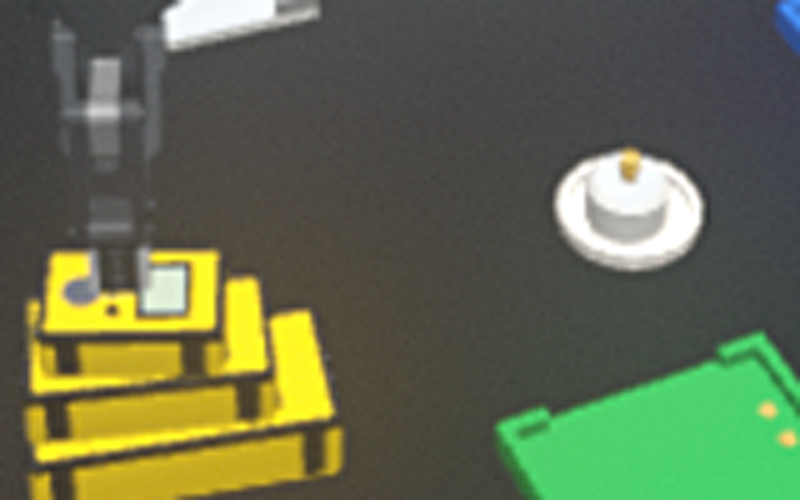

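The cap stands upright in the dish at crop (630,205). The jaws straddle the small detector, which measures (437,−281) at yaw −1°. Descending and gripping.

>>> {"method": "carry_out", "body": {"offset": [[0.8, 0, 0.1], [1.8, 0, 0], [1.8, 0, 0], [1.2, 0, 0], [0.8, 0, 0]], "delta_rot": [[1, 0, 0], [0, 0, 0], [0, 0, 0], [0, 0, 0], [0, 0, 0]]}}

```text
time: 10.7
tool_pos: [0.4363, -0.2801, 0.0344]
tcp_rot: [-1.194, 1.218, 1.199]
wrist_force: [0.4, 0.6, 0.5]
width: 1.002
```

>>> {"method": "carry_out", "body": {"offset": [[0, 0, 0], [0, 0, 0], [0, 0, 0], [0, 0, 0], [0, 0, 0]], "delta_rot": [[0, 0, 0], [0, 0, 0], [0, 0, 0], [0, 0, 0], [0, 0, 0]], "fingers": -0.2, "newtons": 45}}

```text
time: 11.12
tool_pos: [0.4378, -0.2821, 0.0379]
tcp_rot: [-1.198, 1.217, 1.194]
wrist_force: [-0.1, -0.1, 0.2]
width: 0.528
```

>>> {"method": "carry_out", "body": {"offset": [[0, 0, 0], [0, 0, 0], [-0.2, 0, 0], [-0.4, 0, 0], [-0.4, 0, 0]], "delta_rot": [[0, 0, 0], [0, 0, 0], [0, 0, 0], [0, 0, 0], [0, 0, 0]]}}

```text
time: 11.53
tool_pos: [0.4361, -0.281, 0.0465]
tcp_rot: [-1.195, 1.218, 1.197]
wrist_force: [-1.4, -0.2, -0.8]
width: 0.528
```

```bash
python3 -c "
from h import *
p=stack((.064,.074,.1))
go(.446,.271,.1,87.3)
crop(p,210,290,50,45,7,'pics/c9.png')"
```

```text
top 0.064 98 (array([ 439.7, -273.6]), array([102.4,  48.6], dtype=float32), 12.2)
top 0.074 2 
top 0.1 31 (array([ 430.2, -270.6]), array([79.6, 33.1], dtype=float32), 21.9)
side 0.064 488 (array([ 440.9, -281.8]), array([98.3, 57.3], dtype=float32), 5.6)
side 0.074 18 (array([ 433.4, -306.5]), array([68.9,  7.4], dtype=float32), 177.6)
side 0.1 430 (array([ 435.1, -291. ]), array([72.1, 60.5], dtype=float32), 178.1)
pos [ 0.4371 -0.2817  0.0473] jaw yaw 89.0 xaxis [ 0.001 -0.001 -1.   ] F [ 0.7  0.3 -0.6] w 0.528 t 11.6
turn about x 1.7
after turn shift [-5.3   1.71 55.24]
shift [-5.3   0.1  55.27] per 5 [-1.06  0.02 11.05]
```

View pics/c9.png

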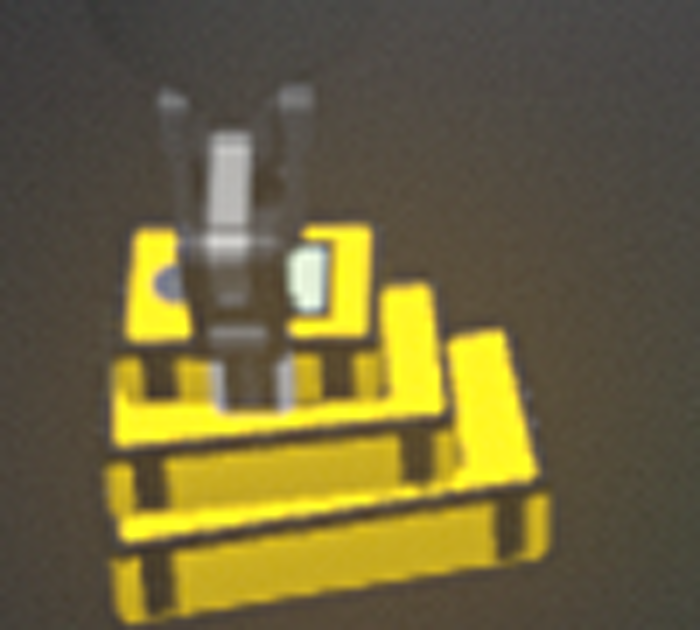

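The small detector is lifted level off the medium one; its base is TCP+27 mm. I'll carry it to the small cradle.

>>> {"method": "carry_out", "body": {"offset": [[-0.8, 0, 0], [-1.5, 0, 0.5], [-1.5, 0, 1.5], [-1, 0, 2.5], [-0.5, 0, 3.5]], "delta_rot": [[0, 0, 0], [0, 0, 0], [0, 0, 0], [0, 0, 0], [0, 0, 0]]}}

```text
time: 12.05
tool_pos: [0.4398, -0.2029, 0.1022]
tcp_rot: [-1.198, 1.218, 1.19]
wrist_force: [1.3, 0.3, -1.8]
width: 0.527
```

>>> {"method": "carry_out", "body": {"offset": [[0, 0, 4], [0, 0.02, 4], [0, 0.02, 4], [0, 0.02, 4], [0, 0.02, 4]], "delta_rot": [[0, 0, 0], [0, 0, 0], [0, 0, 0], [0, 0, 0], [0, 0, 0]]}}

```text
time: 12.47
tool_pos: [0.4407, 0.0002, 0.1003]
tcp_rot: [-1.196, 1.217, 1.195]
wrist_force: [1.1, -0.1, -1.5]
width: 0.532
```

>>> {"method": "carry_out", "body": {"offset": [[0, 0, 4], [0, 0.02, 4], [0, 0, 4], [0, 0, 4], [0, 0, 4]], "delta_rot": [[0, 0, 0], [0, 0, 0], [0, 0, 0], [0, 0, 0], [0, 0, 0]]}}

```text
time: 12.88
tool_pos: [0.444, 0.2005, 0.1003]
tcp_rot: [-1.197, 1.217, 1.196]
wrist_force: [1.3, -1.2, -1.8]
width: 0.53
```

>>> {"method": "carry_out", "body": {"offset": [[0, 0, 3], [0, 0, 2], [0, 0, 1.2], [0, 0, 0.7], [0, 0, 0.3]], "delta_rot": [[0.5, 0, 0], [0.5, 0, 0], [0.7, 0, 0], [0, 0, 0], [0, 0, 0]]}}

```text
time: 13.3
tool_pos: [0.4463, 0.2714, 0.0999]
tcp_rot: [-1.175, 1.23, 1.175]
wrist_force: [-0.4, -0.3, -1.5]
width: 0.527
```

```bash
python3 -c "
from h import *
go(.446,.271,-.02,87.3)"
```

```text
pos [0.4463 0.2714 0.0999] jaw yaw 87.4 xaxis [ 0.  0. -1.] F [-0.4 -0.3 -1.5] w 0.527 t 13.3
turn about x 0.1
after turn shift [11.99  0.03 -0.04]
shift [11.99  0.03 -0.04] per 5 [ 2.4   0.01 -0.01]
```

>>> {"method": "carry_out", "body": {"offset": [[1.5, 0, 0], [3, 0, 0], [2.7, 0, 0], [1.8, 0, 0], [1, 0, 0]], "delta_rot": [[0, 0, 0], [0, 0, 0], [0, 0, 0], [0, 0, 0], [0, 0, 0]]}}

```text
time: 13.72
tool_pos: [0.4443, 0.2683, -0.0029]
tcp_rot: [-1.174, 1.237, 1.175]
wrist_force: [-0.9, -0.6, -1.7]
width: 0.531
```

>>> {"method": "carry_out", "body": {"offset": [[0.6, 0, 0], [0.3, 0, 0], [0.1, 0, 0], [0, 0, 0], [0, 0, 0]], "delta_rot": [[0, 0, 0], [0, 0, 0], [0, 0, 0], [0, 0, 0], [0, 0, 0]]}}

```text
time: 14.13
tool_pos: [0.4475, 0.271, -0.0091]
tcp_rot: [-1.174, 1.229, 1.173]
wrist_force: [0.7, 0.1, -1.4]
width: 0.527
```

```bash
python3 -c "
from h import *
go(.446,.271,-.021,87.3)
p,d=read_camera('side');crop(p,206,165,36,30,8,'pics/c10.png')"
```

```text
pos [ 0.4475  0.271  -0.0091] jaw yaw 87.3 xaxis [ 0.002  0.001 -1.   ] F [ 0.7  0.1 -1.4] w 0.527 t 14.1
turn about x -0.0
after turn shift [ 1.19  0.15 -0.01]
shift [ 1.19  0.15 -0.01] per 5 [ 0.24  0.03 -0.  ]
```

View pics/c10.png

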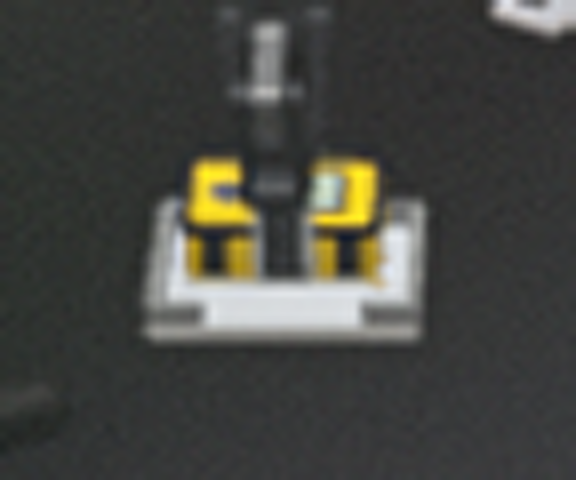

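The small detector hovers centred between the lips at crop (285,220). Setting it down.

>>> {"method": "carry_out", "body": {"offset": [[0.4, 0, 0], [0.3, 0, 0], [0.2, 0, 0], [0.1, 0, 0], [0.05, 0, 0]], "delta_rot": [[0, 0, 0], [0, 0, 0], [0, 0, 0], [0, 0, 0], [0, 0, 0]]}}

```text
time: 14.6
tool_pos: [0.4461, 0.2704, -0.0202]
tcp_rot: [-1.174, 1.232, 1.175]
wrist_force: [-3.8, -2.5, 10.2]
width: 0.531
```

>>> {"method": "carry_out", "body": {"offset": [[0.05, 0, 0], [0.05, 0, 0], [0.05, 0, 0], [0, 0, 0], [0, 0, 0]], "delta_rot": [[0, 0, 0], [0, 0, 0], [0, 0, 0], [0, 0, 0], [0, 0, 0]]}}

```text
time: 15.02
tool_pos: [0.4461, 0.2704, -0.0202]
tcp_rot: [-1.174, 1.233, 1.175]
wrist_force: [-7.4, -5.0, 17.8]
width: 0.525
```

>>> {"method": "carry_out", "body": {"offset": [[-0.1, 0, 0], [-0.05, 0, 0], [0, 0, 0], [0, 0, 0], [0, 0, 0]], "delta_rot": [[0, 0, 0], [0, 0, 0], [0, 0, 0], [0, 0, 0], [0, 0, 0]], "fingers": 0.5}}

```text
time: 15.43
tool_pos: [0.4462, 0.2704, -0.0211]
tcp_rot: [-1.174, 1.232, 1.174]
wrist_force: [-0.2, -0.8, -0.2]
width: 0.753
```

>>> {"method": "carry_out", "body": {"offset": [[-0.5, 0, 0], [-2, 0, 0], [-4, 0, 0], [-3.5, 0, 0], [-2, 0, 0]], "delta_rot": [[0, 0, 0], [0, 0, 0], [0, 0, 0], [0, 0, 0], [0, 0, 0]], "fingers": 1}}

```text
time: 15.85
tool_pos: [0.4483, 0.2715, 0.1034]
tcp_rot: [-1.174, 1.226, 1.172]
wrist_force: [0.5, 0.2, 0.4]
width: 0.997
```

>>> {"method": "carry_out", "body": {"offset": [[0, 0, -1], [0, 0, -2.5], [0, 0, -4], [0, 0, -4], [0, 0, -4]], "delta_rot": [[0, 0, 0], [0, 0, 0], [0, 0, 0], [0, 0, 0], [0, 0, 0]]}}

```text
time: 16.27
tool_pos: [0.4379, 0.1141, 0.0985]
tcp_rot: [-1.175, 1.232, 1.176]
wrist_force: [0.5, -0.5, -0.2]
width: 0.997
```

>>> {"method": "carry_out", "body": {"offset": [[0, -0.2, -4], [0, -0.2, -4], [0, -0.2, -4], [0, -0.2, -4], [0, -0.2, -4]], "delta_rot": [[0, 0, 0], [0, 0, 0], [0, 0, 0], [0, 0, 0], [0, 0, 0]]}}

```text
time: 16.68
tool_pos: [0.4383, -0.0865, 0.0986]
tcp_rot: [-1.174, 1.232, 1.175]
wrist_force: [1.1, -0.3, 0.3]
width: 1.001
```

>>> {"method": "carry_out", "body": {"offset": [[0, -0.2, -4], [0, -0.2, -4], [0, -0.2, -4], [0, -0.2, -3], [0, -0.2, -2]], "delta_rot": [[0, 0, 0], [0, 0, 0], [0, 0, 0], [0, 0, 0], [0, 0, 0]]}}

```text
time: 17.1
tool_pos: [0.4403, -0.258, 0.0986]
tcp_rot: [-1.172, 1.233, 1.173]
wrist_force: [-0.6, 0.3, 0.6]
width: 0.999
```

>>> {"method": "carry_out", "body": {"offset": [[0, -0.1, -1.3], [0, 0, -0.8], [0, 0, -0.4], [0, 0, 0], [0, 0, 0]], "delta_rot": [[0, 0, 0], [-2, 0, 0], [-2, 0, 0], [-2, 0, 0], [-1.4, 0, 0]]}}

```text
time: 17.52
tool_pos: [0.4407, -0.2795, 0.0984]
tcp_rot: [-1.269, 1.169, 1.272]
wrist_force: [-0.2, 0.3, 0.3]
width: 0.998
```

```bash
python3 -c "
from h import *
p=stack((.034,.064))
print('small placed');stack((.032,),[tuple(np.round(proj(n,[[.446,.271,.03]])[0]).astype(int)) for n in ('top','side')],(.446,.271),.06)
go(.441,-.28,.004,94.7)"
```

```text
top 0.034 155 (array([ 455.6, -278. ]), array([117.4,  62.6], dtype=float32), 7.7)
top 0.064 161 (array([ 440.9, -278.8]), array([98.3, 53.9], dtype=float32), 6.3)
side 0.034 537 (array([ 451.3, -281.9]), array([123.8,  63.9], dtype=float32), 8.2)
side 0.064 1077 (array([ 440.8, -281.3]), array([98.2, 60.1], dtype=float32), 5.4)
small placed
top 0.032 282 (array([445.8, 270.1]), array([71.8, 47.6], dtype=float32), 178.1)
side 0.032 29 (array([474. , 265.6]), array([53.4, 11.5], dtype=float32), 88.9)
pos [ 0.4411 -0.2793  0.0989] jaw yaw 94.7 xaxis [-0.001  0.    -1.   ] F [ 0.7 -0.3  0.4] w 1.002 t 17.7
turn about x -0.0
after turn shift [ 9.49  0.01 -0.08]
shift [ 9.49  0.01 -0.08] per 5 [ 1.9   0.   -0.02]
```

The small detector sits in its cradle at (446,270), top at 0.032. Now the medium one.

>>> {"method": "carry_out", "body": {"offset": [[1.2, 0, 0], [2.6, 0, -0.05], [2.6, 0, 0], [1.7, 0, 0], [0.8, 0, 0]], "delta_rot": [[-0.5, 0, 0], [0, 0, 0], [0, 0, 0], [0, 0, 0], [0, 0, 0]]}}

```text
time: 18.13
tool_pos: [0.439, -0.2784, 0.0066]
tcp_rot: [-1.271, 1.166, 1.281]
wrist_force: [-0.7, 0.6, 0.3]
width: 0.997
```

>>> {"method": "carry_out", "body": {"offset": [[0.3, 0, 0], [0.1, 0, 0], [0, 0, 0], [0, 0, 0], [0, 0, 0]], "delta_rot": [[0, 0, 0], [0, 0, 0], [0, 0, 0], [0, 0, 0], [0, 0, 0]]}}

```text
time: 18.55
tool_pos: [0.4425, -0.2811, 0.0075]
tcp_rot: [-1.278, 1.165, 1.273]
wrist_force: [1.3, 0.4, 0.7]
width: 1.0
```

>>> {"method": "carry_out", "body": {"offset": [[0, 0, 0], [0, 0, 0], [0, 0, 0], [0, 0, 0], [0, 0, 0]], "delta_rot": [[0, 0, 0], [0, 0, 0], [0, 0, 0], [0, 0, 0], [0, 0, 0]], "fingers": 0, "newtons": 60}}

```text
time: 18.97
tool_pos: [0.4421, -0.2808, 0.007]
tcp_rot: [-1.277, 1.165, 1.274]
wrist_force: [-0.2, 0.7, 5.1]
width: 0.618
```

>>> {"method": "carry_out", "body": {"offset": [[0, 0, 0], [0, 0, 0], [-0.2, 0, 0], [-0.4, 0, 0], [-0.4, 0, 0]], "delta_rot": [[0, 0, 0], [0, 0, 0], [0, 0, 0], [0, 0, 0], [0, 0, 0]]}}

```text
time: 19.38
tool_pos: [0.4405, -0.2798, 0.0156]
tcp_rot: [-1.274, 1.165, 1.277]
wrist_force: [0.6, -1.1, -2.1]
width: 0.624
```

```bash
python3 -c "
from h import *
p=stack((.034,.074))
go(.4465,.004,.08,107)
crop(p,210,295,50,45,7,'pics/c11.png')"
```

```text
top 0.034 123 (array([ 467.4, -270.1]), array([91.5, 49.9], dtype=float32), 7.8)
top 0.074 92 (array([ 437.6, -273.6]), array([103.9,  44.5], dtype=float32), 21.3)
side 0.034 607 (array([ 451.4, -282.3]), array([124.1,  63.7], dtype=float32), 8.6)
side 0.074 797 (array([ 441. , -289.3]), array([98.4, 70.3], dtype=float32), 5.9)
pos [ 0.4416 -0.2805  0.0166] jaw yaw 95.2 xaxis [ 0. -0. -1.] F [-0.7 -1.4 -0.7] w 0.623 t 19.5
turn about x -11.8
after turn shift [-6.35 -8.79 27.06]
shift [-6.35 -3.06 28.29] per 5 [-1.27 -0.61  5.66]
```

View pics/c11.png

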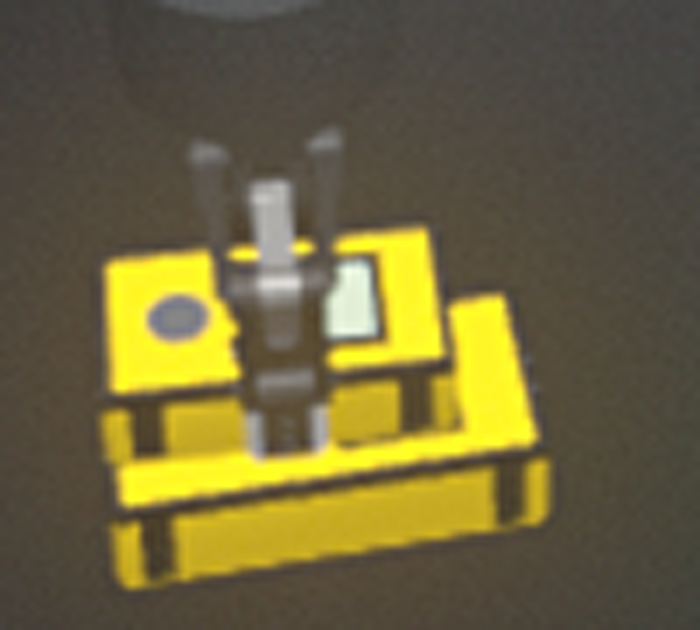

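The medium detector is held level with its base at TCP+27 mm. Carrying it to its cradle.

>>> {"method": "carry_out", "body": {"offset": [[-0.8, 0, 0], [-1.5, 0, 0], [-2, 0, 0], [-1.5, -0.2, 1], [-0.6, -0.3, 2.4]], "delta_rot": [[0, 0, 0], [0, 0, 0], [0, 0, 0], [0, 0, 0], [0, 0, 0]]}}

```text
time: 19.9
tool_pos: [0.4456, -0.249, 0.0836]
tcp_rot: [-1.279, 1.166, 1.268]
wrist_force: [1.3, 0.9, -1.7]
width: 0.62
```

>>> {"method": "carry_out", "body": {"offset": [[0, -0.4, 3.8], [0, -0.4, 4], [0, -0.4, 4], [0, -0.4, 4], [0, -0.4, 3.5]], "delta_rot": [[0, 0, 0], [0, 0, 0], [0, 0, 0], [0, 0, 0], [0, 0, 0]]}}

```text
time: 20.32
tool_pos: [0.4452, -0.05, 0.0806]
tcp_rot: [-1.275, 1.165, 1.275]
wrist_force: [0.9, -0.5, -2.1]
width: 0.617
```

>>> {"method": "carry_out", "body": {"offset": [[0, -0.3, 2.7], [0, -0.2, 1.6], [0, -0.1, 0.9], [0, 0, 0.4], [0, 0, 0]], "delta_rot": [[0, 0, 0], [0, 0, 0], [0, 0, 0], [0, 0, 0], [-3, 0, 0]]}}

```text
time: 20.73
tool_pos: [0.4467, 0.0046, 0.0804]
tcp_rot: [-1.315, 1.138, 1.315]
wrist_force: [0.5, -0.5, -2.1]
width: 0.619
```

>>> {"method": "carry_out", "body": {"offset": [[0, 0, 0], [0, 0, 0], [0, 0, 0], [0, 0, 0], [0, 0, 0]], "delta_rot": [[-4, 0, 0], [-3, 0, 0], [-1.3, 0, 0], [-0.5, 0, 0], [0, 0, 0]]}}

```text
time: 21.15
tool_pos: [0.4468, 0.0036, 0.0802]
tcp_rot: [-1.423, 1.055, 1.423]
wrist_force: [-0.2, 1.1, -3.0]
width: 0.618
```

```bash
python3 -c "
from h import *
go(.4465,.0045,-.009,107)"
```

```text
pos [0.4468 0.0036 0.0802] jaw yaw 106.9 xaxis [-0. -0. -1.] F [-0.2  1.1 -3. ] w 0.618 t 21.1
turn about x -0.1
after turn shift [ 8.92 -0.    0.09]
shift [ 8.92 -0.    0.09] per 5 [ 1.78 -0.    0.02]
```

>>> {"method": "carry_out", "body": {"offset": [[1.2, 0, 0.05], [2.5, 0, 0.04], [2.4, 0, 0], [1.5, 0, 0], [0.8, 0, 0]], "delta_rot": [[0, 0, 0], [0, 0, 0], [0, 0, 0], [0, 0, 0], [0, 0, 0]]}}

```text
time: 21.57
tool_pos: [0.4444, 0.0049, -0.006]
tcp_rot: [-1.421, 1.057, 1.426]
wrist_force: [-0.2, 0.2, -2.2]
width: 0.619
```

>>> {"method": "carry_out", "body": {"offset": [[0.4, 0, 0], [0.1, 0, 0], [0, 0, 0], [0, 0, 0], [0, 0, 0]], "delta_rot": [[0, 0, 0], [0, 0, 0], [0, 0, 0], [0, 0, 0], [0, 0, 0]]}}

```text
time: 21.98
tool_pos: [0.4477, 0.005, -0.0077]
tcp_rot: [-1.425, 1.053, 1.422]
wrist_force: [-0.5, -0.6, -2.3]
width: 0.622
```

```bash
python3 -c "
from h import *
go(.4465,.0045,-.02,107)
p,d=read_camera('side');crop(p,206,220,42,34,8,'pics/c12.png')"
```

```text
pos [ 0.4477  0.005  -0.0077] jaw yaw 107.0 xaxis [ 0.002 -0.    -1.   ] F [-0.5 -0.6 -2.3] w 0.622 t 22.0
turn about x -0.0
after turn shift [ 1.23  0.14 -0.01]
shift [ 1.23  0.14 -0.01] per 5 [ 0.25  0.03 -0.  ]
```

View pics/c12.png

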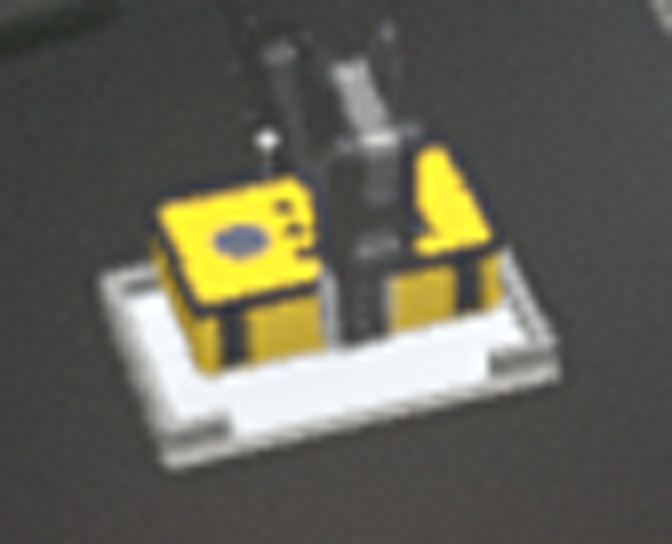

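The medium detector hovers over its cradle at crop (330,250), aligned with it. Setting it down.

>>> {"method": "carry_out", "body": {"offset": [[0.4, 0.03, 0], [0.3, 0, 0], [0.25, 0, 0], [0.1, 0, 0], [0.05, 0, 0]], "delta_rot": [[0, 0, 0], [0, 0, 0], [0, 0, 0], [0, 0, 0], [0, 0, 0]]}}

```text
time: 22.45
tool_pos: [0.4457, 0.0051, -0.0203]
tcp_rot: [-1.424, 1.055, 1.425]
wrist_force: [-0.1, 0.4, -2.1]
width: 0.625
```

>>> {"method": "carry_out", "body": {"offset": [[0.05, 0, 0], [0.05, 0, 0], [0.05, 0, 0], [0, 0, 0], [0, 0, 0]], "delta_rot": [[0, 0, 0], [0, 0, 0], [0, 0, 0], [0, 0, 0], [0, 0, 0]]}}

```text
time: 22.87
tool_pos: [0.4462, 0.005, -0.021]
tcp_rot: [-1.424, 1.054, 1.424]
wrist_force: [-2.2, 1.0, 3.1]
width: 0.623
```

>>> {"method": "carry_out", "body": {"offset": [[0, 0, 0], [0, 0, 0], [0, 0, 0], [0, 0, 0], [0, 0, 0]], "delta_rot": [[0, 0, 0], [0, 0, 0], [0, 0, 0], [0, 0, 0], [0, 0, 0]], "fingers": 0.7}}

```text
time: 23.28
tool_pos: [0.4464, 0.005, -0.0213]
tcp_rot: [-1.424, 1.054, 1.424]
wrist_force: [0.2, 0.5, 1.1]
width: 0.855
```

>>> {"method": "carry_out", "body": {"offset": [[-0.5, 0, 0], [-2, 0, 0], [-4, 0, 0], [-3.5, 0, 0], [-2, 0, 0]], "delta_rot": [[0, 0, 0], [0, 0, 0], [0, 0, 0], [0, 0, 0], [0, 0, 0]], "fingers": 1}}

```text
time: 23.7
tool_pos: [0.4483, 0.0049, 0.1029]
tcp_rot: [-1.427, 1.051, 1.42]
wrist_force: [1.3, 0.1, 0.8]
width: 1.0
```

>>> {"method": "carry_out", "body": {"offset": [[0, 0.28, -1], [0, 0.71, -2.5], [0, 1.14, -4], [0, 1.14, -4], [0, 1.14, -4]], "delta_rot": [[0, 0, 0], [0, 0, 0], [0, 0, 0], [0, 0, 0], [0, 0, 0]]}}

```text
time: 24.12
tool_pos: [0.4484, -0.1576, 0.0982]
tcp_rot: [-1.425, 1.054, 1.425]
wrist_force: [1.3, 0.0, -0.1]
width: 1.004
```

>>> {"method": "carry_out", "body": {"offset": [[0, 1.14, -4], [0, 1, -3.5], [0, 0.63, -2.2], [0, 0.4, -1.4], [0, 0.24, -0.86]], "delta_rot": [[0, 0, 0], [0, 0, 0], [0, 0, 0], [0, 0, 0], [0, 0, 0]]}}

```text
time: 24.53
tool_pos: [0.4508, -0.2821, 0.0979]
tcp_rot: [-1.421, 1.056, 1.424]
wrist_force: [-0.7, 0.3, 0.1]
width: 1.0
```

>>> {"method": "carry_out", "body": {"offset": [[0, 0, 0], [0, 0, 0], [0, 0, 0], [0, 0, 0], [0, 0, 0]], "delta_rot": [[2, 0, 0], [3, 0, 0], [2, 0, 0], [1.1, 0, 0], [0.5, 0, 0]]}}

```text
time: 24.95
tool_pos: [0.4513, -0.2794, 0.0982]
tcp_rot: [-1.315, 1.136, 1.317]
wrist_force: [-0.0, 0.7, 0.8]
width: 0.998
```

```bash
python3 -c "
from h import *
p=stack((.034,))
print('medium placed');stack((.036,),[tuple(np.round(proj(n,[[.446,.005,.036]])[0]).astype(int)) for n in ('top','side')],(.446,.005),.07)
go(.452,-.28,-.027,98.4)"
```

```text
top 0.034 283 (array([ 452.2, -278.1]), array([124.1,  62.9], dtype=float32), 8.9)
side 0.034 1549 (array([ 451.4, -281. ]), array([124.3,  67.1], dtype=float32), 7.9)
medium placed
top 0.036 459 (array([446.2,   4.3]), array([97.5, 54.1], dtype=float32), 17.1)
side 0.036 30 (array([494.6,   2.8]), array([32.9,  9.9], dtype=float32), 89.0)
pos [ 0.4516 -0.28    0.0986] jaw yaw 98.4 xaxis [-0.  0. -1.] F [ 0.3  0.2 -1. ] w 0.999 t 25.1
turn about x 0.0
after turn shift [ 1.256e+01 -4.000e-02 -1.000e-02]
shift [ 1.256e+01 -4.000e-02 -1.000e-02] per 5 [ 2.51 -0.01 -0.  ]
```

The medium detector lies in its cradle at (446,4), yaw 17°, top at 0.036. Now the large one, unchanged at (452,−280).

>>> {"method": "carry_out", "body": {"offset": [[1.5, 0, 0], [3, 0, 0], [3.2, 0, 0], [2.4, 0, 0], [1.3, 0, 0]], "delta_rot": [[0, 0, 0], [0, 0, 0], [0, 0, 0], [0, 0, 0], [0, 0, 0]]}}

```text
time: 25.57
tool_pos: [0.4494, -0.2788, -0.0185]
tcp_rot: [-1.313, 1.137, 1.321]
wrist_force: [-0.4, 0.9, -0.7]
width: 0.996
```

>>> {"method": "carry_out", "body": {"offset": [[0.6, 0, 0], [0.3, 0, 0], [0.2, 0, 0], [0, 0, 0], [0, 0, 0]], "delta_rot": [[0, 0, 0], [0, 0, 0], [0, 0, 0], [0, 0, 0], [0, 0, 0]]}}

```text
time: 25.98
tool_pos: [0.4526, -0.2811, -0.0251]
tcp_rot: [-1.318, 1.136, 1.314]
wrist_force: [-0.1, 0.2, 1.1]
width: 1.0
```

>>> {"method": "carry_out", "body": {"offset": [[0, 0, 0], [0, 0, 0], [0, 0, 0], [0, 0, 0], [0, 0, 0]], "delta_rot": [[0, 0, 0], [0, 0, 0], [0, 0, 0], [0, 0, 0], [0, 0, 0]], "fingers": 0.2, "newtons": 75}}

```text
time: 26.4
tool_pos: [0.4526, -0.281, -0.0249]
tcp_rot: [-1.318, 1.136, 1.314]
wrist_force: [-1.0, 0.5, 4.5]
width: 0.716
```

>>> {"method": "carry_out", "body": {"offset": [[0, 0, 0], [0, 0, 0], [-0.2, 0, 0], [-0.4, 0, 0], [-0.4, 0, 0]], "delta_rot": [[0, 0, 0], [0, 0, 0], [0, 0, 0], [0, 0, 0], [0, 0, 0]]}}

```text
time: 26.82
tool_pos: [0.4507, -0.2799, -0.0168]
tcp_rot: [-1.315, 1.137, 1.318]
wrist_force: [-0.3, 0.9, -3.8]
width: 0.713
```

```bash
python3 -c "
from h import *
p=stack((.034,.044))
go(.643,.165,.1,106.5)"
```

```text
top 0.034 32 (array([ 461. , -269.5]), array([102.7,  39.4], dtype=float32), 19.4)
top 0.044 102 (array([ 457.2, -275.8]), array([116.1,  45.8], dtype=float32), 20.9)
side 0.034 149 (array([ 455.6, -319.1]), array([120.4,  17.5], dtype=float32), 9.3)
side 0.044 1177 (array([ 451.7, -289.2]), array([124.2,  76.8], dtype=float32), 8.2)
pos [ 0.4518 -0.2806 -0.0159] jaw yaw 98.4 xaxis [ 0.001 -0.    -1.   ] F [ 0.4 -0.  -3.2] w 0.71 t 26.9
turn about x -8.1
after turn shift [-11.6  -31.    37.29]
shift [-11.6  -25.42  41.29] per 5 [-2.32 -5.08  8.26]
```

>>> {"method": "carry_out", "body": {"offset": [[-1, 0, 0], [-2.5, 0, 0], [-3.3, 0, 0], [-3, 0, 0], [-1.8, 0, 0]], "delta_rot": [[0, 0, 0], [0, 0, 0], [0, 0, 0], [0, 0, 0], [0, 0, 0]]}}

```text
time: 27.33
tool_pos: [0.453, -0.2814, 0.1037]
tcp_rot: [-1.32, 1.136, 1.312]
wrist_force: [0.4, -1.3, -2.8]
width: 0.71
```

>>> {"method": "carry_out", "body": {"offset": [[0, -0.79, 1.28], [0, -1.57, 2.55], [0, -2.1, 3.4], [0, -2.1, 3.4], [0, -2.1, 3.4]], "delta_rot": [[0, 0, 0], [0, 0, 0], [0, 0, 0], [0, 0, 0], [0, 0, 0]]}}

```text
time: 27.75
tool_pos: [0.517, -0.1277, 0.1003]
tcp_rot: [-1.315, 1.137, 1.315]
wrist_force: [-0.1, -0.3, -3.2]
width: 0.711
```

>>> {"method": "carry_out", "body": {"offset": [[0, -2.1, 3.4], [0, -2.1, 3.4], [0, -2.1, 3.4], [0, -2.1, 3.4], [0, -2.1, 3.4]], "delta_rot": [[0, 0, 0], [0, 0, 0], [0, 0, 0], [0, 0, 0], [0, 0, 0]]}}

```text
time: 28.17
tool_pos: [0.5961, 0.0564, 0.1001]
tcp_rot: [-1.316, 1.137, 1.316]
wrist_force: [0.4, -1.0, -3.7]
width: 0.708
```

>>> {"method": "carry_out", "body": {"offset": [[0, -2.1, 3.4], [0, -1.7, 2.75], [0, -1.2, 2], [0, -0.8, 1.3], [0, -0.5, 0.9]], "delta_rot": [[0, 0, 0], [0, 0, 0], [0, 0, 0], [0, 0, 0], [0, 0, 0]]}}

```text
time: 28.58
tool_pos: [0.6434, 0.1677, 0.0997]
tcp_rot: [-1.317, 1.136, 1.317]
wrist_force: [-0.3, -0.2, -2.7]
width: 0.714
```

>>> {"method": "carry_out", "body": {"offset": [[0, 0, 0], [0, 0, 0], [0, 0, 0], [0, 0, 0], [0, 0, 0]], "delta_rot": [[-2, 0, 0], [-3, 0, 0], [-2, 0, 0], [-1.1, 0, 0], [0, 0, 0]]}}

```text
time: 29.0
tool_pos: [0.6428, 0.165, 0.0996]
tcp_rot: [-1.417, 1.06, 1.418]
wrist_force: [-0.8, 0.6, -2.4]
width: 0.707
```

```bash
python3 -c "
from h import *
go(.643,.165,-.008,106.5)"
```

```text
pos [0.6428 0.165  0.0996] jaw yaw 106.4 xaxis [-0.001 -0.001 -1.   ] F [-0.8  0.6 -2.4] w 0.707 t 29.0
turn about x -0.1
after turn shift [10.76 -0.03 -0.  ]
shift [10.76 -0.03 -0.  ] per 5 [ 2.15 -0.01 -0.  ]
```

>>> {"method": "carry_out", "body": {"offset": [[1.5, 0, 0], [2.8, 0, 0], [2.8, 0, 0], [2, 0, 0], [1, 0, 0]], "delta_rot": [[0, 0, 0], [0, 0, 0], [0, 0, 0], [0, 0, 0], [0, 0, 0]]}}

```text
time: 29.42
tool_pos: [0.6402, 0.1647, -0.0049]
tcp_rot: [-1.414, 1.065, 1.421]
wrist_force: [-1.1, 0.4, -4.3]
width: 0.714
```

>>> {"method": "carry_out", "body": {"offset": [[0.5, 0, 0], [0.2, 0, 0], [0, 0, 0], [0, 0, 0], [0, 0, 0]], "delta_rot": [[0, 0, 0], [0, 0, 0], [0, 0, 0], [0, 0, 0], [0, 0, 0]]}}

```text
time: 29.83
tool_pos: [0.6448, 0.1664, -0.0064]
tcp_rot: [-1.419, 1.057, 1.415]
wrist_force: [0.9, -0.3, -3.4]
width: 0.712
```

```bash
python3 -c "
from h import *
go(.643,.165,-.018,106.5)
stack((.044,.047,.05),[tuple(np.round(proj(n,[[.643,.165,.045]])[0]).astype(int)) for n in ('top','side')],(.643,.165),.08)"
```

```text
pos [ 0.6448  0.1664 -0.0064] jaw yaw 106.5 xaxis [ 0.003  0.001 -1.   ] F [ 0.9 -0.3 -3.4] w 0.712 t 29.8
turn about x -0.0
after turn shift [ 1.16  0.21 -0.08]
shift [ 1.16  0.21 -0.08] per 5 [ 0.23  0.04 -0.02]
top 0.044 0 
top 0.047 0 
top 0.05 0 
side 0.044 116 (array([644.3, 147.6]), array([128.5,  65.5], dtype=float32), 5.5)
side 0.047 253 (array([645. , 158.7]), array([125.9,  81.2], dtype=float32), 14.4)
side 0.05 436 (array([645.1, 158.2]), array([125.9,  82.3], dtype=float32), 14.4)
```

>>> {"method": "carry_out", "body": {"offset": [[0.4, 0, 0], [0.3, 0, 0], [0.25, 0, 0], [0.1, 0, 0], [0.05, 0, 0]], "delta_rot": [[0, 0, 0], [0, 0, 0], [0, 0, 0], [0, 0, 0], [0, 0, 0]]}}

```text
time: 30.35
tool_pos: [0.6428, 0.166, -0.0189]
tcp_rot: [-1.418, 1.06, 1.419]
wrist_force: [-3.8, -0.3, 5.1]
width: 0.71
```

>>> {"method": "carry_out", "body": {"offset": [[0.05, 0, 0], [0.05, 0, 0], [0, 0, 0], [0, 0, 0], [0, 0, 0]], "delta_rot": [[0, 0, 0], [0, 0, 0], [0, 0, 0], [0, 0, 0], [0, 0, 0]]}}

```text
time: 30.77
tool_pos: [0.6428, 0.166, -0.0189]
tcp_rot: [-1.418, 1.06, 1.418]
wrist_force: [-6.4, -0.9, 7.7]
width: 0.714
```

Contact. I'll release, rise and move clear for the final check.

>>> {"method": "carry_out", "body": {"offset": [[-0.05, 0, 0], [0, 0, 0], [0, 0, 0], [0, 0, 0], [0, 0, 0]], "delta_rot": [[0, 0, 0], [0, 0, 0], [0, 0, 0], [0, 0, 0], [0, 0, 0]], "fingers": 0.95}}

```text
time: 31.18
tool_pos: [0.6433, 0.166, -0.0199]
tcp_rot: [-1.418, 1.059, 1.418]
wrist_force: [0.2, -0.1, -0.1]
width: 0.975
```

>>> {"method": "carry_out", "body": {"offset": [[-0.5, 0, 0], [-2, 0, 0], [-4, 0, 0], [-4, 0, 0], [-4, 0, 0]], "delta_rot": [[0, 0, 0], [0, 0, 0], [0, 0, 0], [0, 0, 0], [0, 0, 0]]}}

```text
time: 31.6
tool_pos: [0.6424, 0.1659, 0.1262]
tcp_rot: [-1.417, 1.06, 1.419]
wrist_force: [1.4, 0.6, 0.5]
width: 0.976
```

>>> {"method": "carry_out", "body": {"offset": [[-2, 0, 2], [0, 0, 4], [0, 0, 4], [0, 0, 4], [0, 0, 4]], "delta_rot": [[0, 0, 0], [0, 0, 0], [0, 0, 0], [0, 0, 0], [0, 0, 0]]}}

```text
time: 32.02
tool_pos: [0.5918, 0.34, 0.1462]
tcp_rot: [-1.417, 1.058, 1.416]
wrist_force: [0.8, -0.0, 0.0]
width: 0.975
```

>>> {"method": "carry_out", "body": {"offset": [[0, 0, 4], [0, 0, 4], [0, 0, 3], [0, 0, 2], [0, 0, 1]], "delta_rot": [[0, 0, 0], [0, 0, 0], [0, 0, 0], [0, 0, 0], [0, 0, 0]]}}

```text
time: 32.43
tool_pos: [0.5509, 0.476, 0.1453]
tcp_rot: [-1.419, 1.057, 1.42]
wrist_force: [-1.0, 0.1, 0.1]
width: 0.971
```

```bash
python3 -c "
from h import *
s=read_state();print(s['tool_pos'],s['wrist_force'])
for k,X,h in(('S',(.446,.271),.032),('M',(.446,.005),.036),('L',(.643,.166),.040)):
  print(k);stack((h,),[tuple(np.round(proj(n,[[*X,h]])[0]).astype(int)) for n in ('top','side')],X,.08)
p,d=read_camera('side');T,_=read_camera('top')
a=cv2.resize(p[135:315,170:370,::-1],None,fx=2.6,fy=2.6,interpolation=2)
b=cv2.resize(T[120:260,140:330,::-1],None,fx=1.5,fy=1.5,interpolation=2)
o=np.zeros((600,800,3),np.uint8);o[:a.shape[0],:a.shape[1]]=a;o[-b.shape[0]:,-b.shape[1]:]=b
cv2.imwrite('pics/fin.png',o)
for n,P in(('top',T),('side',p)):
    hs=cv2.cvtColor(P,cv2.COLOR_RGB2HSV);br=((hs[...,0]<14)&(hs[...,1]>100)&(hs[...,2]>60)).astype(np.uint8)
    k,L,st,ce=cv2.connectedComponentsWithStats(br);print(n,[(np.round(ce[i],1),st[i,4]) for i in range(1,k) if st[i,4]>12])
"
```

```text
[0.55090471 0.47601676 0.14531902] [-1.01315722  0.12206905  0.05178943]
S
top 0.032 294 (array([445.6, 269.4]), array([72. , 46.3], dtype=float32), 177.7)
side 0.032 242 (array([444.8, 267.3]), array([74. , 53.8], dtype=float32), 173.9)
M
top 0.036 478 (array([446.3,   4.5]), array([98.1, 54.1], dtype=float32), 17.0)
side 0.036 592 (array([445.2,   1.8]), array([99., 60.], dtype=float32), 17.4)
L
top 0.04 616 (array([642.6, 165.3]), array([123.9,  62.3], dtype=float32), 16.6)
side 0.04 612 (array([642.2, 162.4]), array([126.9,  70.1], dtype=float32), 17.8)
top [(array([252.8, 145.9]), np.int32(34))]
side [(array([298.3, 223.9]), np.int32(71))]
```

View pics/fin.png

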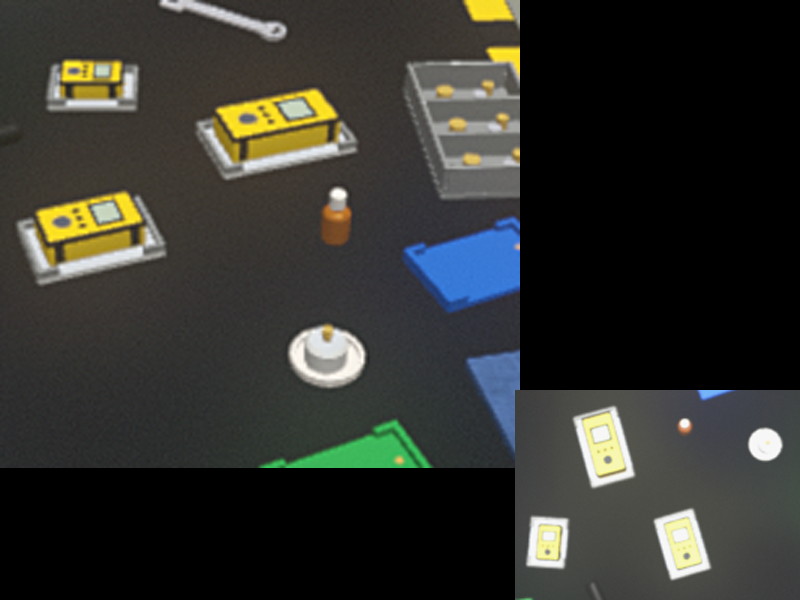

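All three detectors lie flat between their lips with displays up, the cap stands in the dish, and the vial is upright in its place. Handing in.

```bash
python3 -c "
from workcell import *
print(finish_job())"
```

```text
the job is handed in; nothing more can be done
None
```

I took the stack apart from the top and handed the job in at about 33 s of robot time. The cap went into the round dish, then the small, medium and large detectors into their own cradles. Each one was lowered until the wrist force showed contact, then released.

**Last checks**
- **Detectors:** their tops measured about 32, 36 and 40 mm above the bench, the right heights for lying flat on the plates. They are display up and between the lips in both camera views. The medium and large ones are within about 3 mm of their cradle centres.
- **Small detector:** it sits about 2–5 mm off centre sideways, still inside the 8 mm of room on each side.
- **Cap and bottle:** the cap is upright in the dish. The amber bottle is upright and unmoved in the top view (within 0.3 px).

**What disagreed**
- **Fingertip height:** the tips measured about 29 mm farther back than the reported TCP and the gripper description imply. I worked to the measured offset, and every contact came at the height it predicted.
- **Camera views:** the two cameras differed by 2–4 mm in y. I averaged them for the pick-up and placing targets.
- **Bottle in the side view:** its colour blob shrank from 113 to 71 pixels and its centre shifted about 1.6 px. I did not look into this further.

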